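# Load the coupler tray and lock it into the transport dock

### The arm

A 6-joint arm with a two-finger parallel gripper is mounted at the origin on the work surface. World frame = base frame: x ahead of the robot, y to its left, z up, the work surface at z = 0. Lengths are in m, angles in rad, forces in N, time in s.
With the tool pointing down it reaches from about 0.275 to 0.825 m from the base axis. Payload 5.2 kg.
Tool frame: the origin (TCP) lies on the centre line of the jaws, within the pads' length; the fingertips stand 19 mm ahead of it and the grasp point (between the pads) is the TCP; z points along the fingers, y is the line along which they close (so a half turn about z gives the same grasp; the last joint's range is limited). The gripper opens to 93 mm and grips with 3 to 60 N. Pads are 15 mm wide; open, the fingers measure 128 mm over their backs; the gripper's body (75 mm by 188 mm) begins 65 mm behind the grasp point.
Start: joints at [-1.327, 0.259, 1.535, -0, 1.348, -0.203], TCP at [0.238, -0.496, 0.214] pointing down, gripper open.
Joint ranges: [-3.14, 3.14], [-0.91, 2.08], [0.19, 2.58], [-1.22, 4.36], [0.22, 2.71], [-3.12, 3.12]. Speed limits (rad/s): [2.57, 2.57, 3.14, 3.14, 3.14, 3.14].

### API

Orientations are given as a unit quaternion [x, y, z, w].
In Python, from plant import ctrl, grab_frame gives the robot as it stands.
- The arm moves only by the tool carry_out, never from a script. Its argument "deltas" is a list of rows, each a list of 4 numbers: the shift along the tool's x, y, z in cm, then the turn about the tool's z in rad. A call has 1 to 5 rows; each row is the pose to reach, as a shift and turn from the pose commanded when the call began, along the tool's axes at that moment; what a row does not reach only later rows make up. A row lasts 1/10 s, in which the tool goes at most 50 mm and 8.59 degrees, less where a joint would pass 70% of its speed; a pose out of reach is approached as far as the arm can. A call with a gripper value outside its range is refused whole. "claw" is the opening, from 0 (shut) to 1 (fully open), set as the call begins (left out, the last holds). The fingers move at their own pace and stop on an object; "grip_force" is the grip in N (left out, the last holds). Time passes only in rows, so rows that repeat a pose let the fingers close. It gives the time, the measured TCP pose, the force, the opening and the grip force at its end, in the units of the state.
- ctrl.observe(): the state, without advancing time (a new reading comes with each control period).
- grab_frame(name): name is "scene" or "top" or "wrist"; returns a dict with "img" (384x512x3 uint8, red, green, blue), "z_map" (384x512 float32, m along the optical axis (not along the pixel's ray), 0 where there is no reading), "K" (3x3 intrinsics, pixels), "xyz" and "orientation" of the camera in the world; the wrist camera has in their place "tool_from_camera" (4x4, takes a point from camera to tool coordinates, whose origin is the TCP and whose axes are the flange's). Camera axes: x right, y down, z forward; pixel columns grow to the right and rows downward; lengths in m; the calibration is good to about 2 mm. A picture is of the moment at which its call begins: read the wrist's pose just before it.
- ctrl.hand_in(): hands the job in; it is judged then, once.
The state is a dict: "t": time; "joints": joint angles; "qd": joint speeds; "joint_efforts": joint torques, N m; "tool_pos": TCP position; "ee_rot": TCP orientation; "force": force on the tool from outside, world axes, zero at the start; "torque": the same for the moment, N m; "finger_gap": finger opening in m; "gripper_force": force on a finger pad.
Only numpy, scipy, OpenCV 4.12 (cv2) and the standard library are available. Lean on these libraries where they do the work, as an engineer would, in place of code of your own. Each camera call takes 0.05 s, during which the arm holds its last target. There are 200 camera calls.

### The job

Collect every camera coupler standing about on the counter into the steel carrying tray where the tray now stands, and lift the dock's drop bar out of its notch and swing it aside. Then carry the loaded tray level, nothing spilling, into the transport dock so that it sits flat between the rails with its tab on the bar's side, and swing the drop bar back over the tab and let it drop fully into the keeper notch. Leave everything else on the counter where it is.

Things in the scene. Friction and masses are not known exactly. Their poses are not given: they have to be found in the camera images.
- tray: open steel tray, 236 (x) x 176 (y) mm outside, walls 24 mm high and 4 mm thick, floor 4 mm, 0.45 kg. A black upright handle plate in its middle, 50 mm along x, 14 mm thick along y, top 100 mm above the underside: carry it by that. Origin: centre of its underside, x towards its tab, z up. A coupler fits in each corner, 75 mm along x and 42 mm along y from the centre.
- tray_tab (a point): middle of the top of the tray's flat steel tab: tray frame x = 148 mm, y = 0, z = 24 mm. The tab is 40 mm wide, 6 mm thick, level with the rim, and sticks out 60 mm beyond the tray's +x end wall.
- dock: transport dock fixed to the counter: grey plate 345 x 216 mm, 8 mm thick, four white rails 14 mm high round a bay of 252 (x) x 192 (y) mm, open at the top. Origin: centre of the bay at counter height; x towards the drop bar's end, z up. A tray that is home has its axes along the dock's, its tab over the +x rail and below the bar. With the bar in its notch the tray cannot go in.
- dock_seat (a point): centre of the bay, on the plate, 8 mm above the counter: the tray's origin comes here when it is home
- dock_tab (a point): dock frame x = 148 mm, y = 0, z = 32 mm: where the tray_tab point comes when the tray is home
- bar_pivot (a point): foot of the upright pivot post of the drop bar, dock frame x = 152 mm, y = 60 mm, z = 8 mm. The post is 16 mm thick, its cap reaches 109 mm above the counter.
- bar_knob (a point): centre of the top face of the upright black knob on the free end of the drop bar: knob 24 mm in diameter, 37 mm high, 135 mm from the pivot axis. With the bar down its top is 86 mm above the counter.
- bar_swing (a joint): swing of the steel drop bar about its post, rad: 0 in the notch (bar along the dock's -y from the pivot), growing as it swings away from the bay (counter-clockwise from above), at most 1.4; light friction, stays where left. At 0.9 or more it is clear of the tray. Bar 145 mm long, 16 mm wide, 12 mm high, its underside 37 mm above the counter when down.
- bar_lift (a joint): lift of the bar on its post, m: 0 down, at most 0.05; falls by its weight (0.2 kg) when let go. The keeper, 105 mm from the pivot, is a notch 22 mm wide between two upright cheeks: lift the bar 26 mm or more to pass the outer cheek (top 61 mm above the counter); the inner cheek (75 mm) stops a bar lifted less than 38 mm.
- coupler1: camera coupler, one of up to five alike (the absent ones give None): a stepped round metal part that stands upright, foot ring 50 mm in diameter and 20 mm high of bright steel, above it a black barrel 34 mm in diameter with a steel band, 62 mm high in all, about 70 g. Origin: centre of its underside; z up along its axis.
- coupler2: camera coupler, one of up to five alike (the absent ones give None): a stepped round metal part that stands upright, foot ring 50 mm in diameter and 20 mm high of bright steel, above it a black barrel 34 mm in diameter with a steel band, 62 mm high in all, about 70 g. Origin: centre of its underside; z up along its axis.
- coupler3: camera coupler, one of up to five alike (the absent ones give None): a stepped round metal part that stands upright, foot ring 50 mm in diameter and 20 mm high of bright steel, above it a black barrel 34 mm in diameter with a steel band, 62 mm high in all, about 70 g. Origin: centre of its underside; z up along its axis.
- coupler4: camera coupler, one of up to five alike (the absent ones give None): a stepped round metal part that stands upright, foot ring 50 mm in diameter and 20 mm high of bright steel, above it a black barrel 34 mm in diameter with a steel band, 62 mm high in all, about 70 g. Origin: centre of its underside; z up along its axis.
- coupler5: camera coupler, one of up to five alike (the absent ones give None): a stepped round metal part that stands upright, foot ring 50 mm in diameter and 20 mm high of bright steel, above it a black barrel 34 mm in diameter with a steel band, 62 mm high in all, about 70 g. Origin: centre of its underside; z up along its axis.
- screwdriver: bystander: screwdriver lying on the table, 170 mm long; not to be moved
- dust_cap: bystander: flat black cap, 70 mm in diameter, 18 mm high; not to be moved
- swab_jar: bystander: jar, 68 mm in diameter, 90 mm high; not to be moved
- dish: bystander: steel bowl, 100 mm in diameter, 35 mm high; not to be moved
- lens_spray: bystander: slim bottle, 40 mm in diameter, 120 mm high; not to be moved
Things that resemble listed ones, but are neither listed nor needed, are in the scene too. What is shaped like the coupler4 but blue is not meant.

How it is judged:
On the way, in this order (a step that is already met when the one before it is completed fails the run):
1. all couplers lie in the tray, the tray still standing on the counter outside the dock (x of coupler1 in the frame of tray between -0.114 and 0.114 m and y of coupler1 in the frame of tray between -0.084 and 0.084 m and z of coupler1 in the frame of tray between -0.005 and 0.045 m and x of coupler2 in the frame of tray between -0.114 and 0.114 m and y of coupler2 in the frame of tray between -0.084 and 0.084 m and z of coupler2 in the frame of tray between -0.005 and 0.045 m and x of coupler3 in the frame of tray between -0.114 and 0.114 m and y of coupler3 in the frame of tray between -0.084 and 0.084 m and z of coupler3 in the frame of tray between -0.005 and 0.045 m and x of coupler4 in the frame of tray between -0.114 and 0.114 m and y of coupler4 in the frame of tray between -0.084 and 0.084 m and z of coupler4 in the frame of tray between -0.005 and 0.045 m and x of coupler5 in the frame of tray between -0.114 and 0.114 m and y of coupler5 in the frame of tray between -0.084 and 0.084 m and z of coupler5 in the frame of tray between -0.005 and 0.045 m and horizontal distance between tray and dock_seat above 0.3 m and height (world z) of tray below 0.006 m), for 0.2 s.
2. the loaded tray sits home in the dock, all couplers in it (x of coupler1 in the frame of tray between -0.114 and 0.114 m and y of coupler1 in the frame of tray between -0.084 and 0.084 m and z of coupler1 in the frame of tray between -0.005 and 0.045 m and x of coupler2 in the frame of tray between -0.114 and 0.114 m and y of coupler2 in the frame of tray between -0.084 and 0.084 m and z of coupler2 in the frame of tray between -0.005 and 0.045 m and x of coupler3 in the frame of tray between -0.114 and 0.114 m and y of coupler3 in the frame of tray between -0.084 and 0.084 m and z of coupler3 in the frame of tray between -0.005 and 0.045 m and x of coupler4 in the frame of tray between -0.114 and 0.114 m and y of coupler4 in the frame of tray between -0.084 and 0.084 m and z of coupler4 in the frame of tray between -0.005 and 0.045 m and x of coupler5 in the frame of tray between -0.114 and 0.114 m and y of coupler5 in the frame of tray between -0.084 and 0.084 m and z of coupler5 in the frame of tray between -0.005 and 0.045 m and horizontal distance between tray and dock_seat below 0.014 m and z of tray in the frame of dock_seat below 0.004 m and angle between the x axis of tray and the x axis of dock, either way round below 0.12 rad and angle between tray's own z axis and vertical below 0.04 rad and horizontal distance between tray_tab and dock_tab below 0.03 m), for 0.2 s.
3. the drop bar is down in its keeper notch over the tab (value of joint bar_lift below 0.004 m and value of joint bar_swing between -0.06 and 0.06 rad), for 0.2 s.
At the end, for the whole second after the job is handed in: Every coupler present lies in the tray; the tray sits flat on the dock plate between the rails (within 14 mm of the bay's centre, within 0.12 rad), tab on the bar's side; the drop bar is fully down (within 4 mm) in its notch (within 0.06 rad); all at rest (all of step 2 and all of step 3 and linear speed of tray below 0.02 m/s and linear speed of each of coupler1, coupler2, coupler3, coupler4, coupler5 below 0.03 m/s); the robot touches nothing.
It fails at once if the tray is tipped more than about 20 degrees (angle between tray's own z axis and vertical above 0.35 rad).
It fails at once if a bystander is moved more than 40 mm (distance of any of screwdriver, dust_cap, swab_jar, dish, lens_spray from where it was at the start of the episode above 0.04 m).
Of coupler1, coupler2, coupler3, coupler4, coupler5 only 3 to 4 are there at a start; the rules pass over those that are not, and their reading is None.
At some moment in a run one of coupler1, coupler2, coupler3, coupler4, coupler5 may be knocked a few centimetres aside while the robot is not near it.
It also fails if it takes over 208 s, if anything falls off the work surface, if the arm or the gripper's body presses on something with over 40 N, if the wrist force passes 120 N, or if a joint passes its speed limit or range.

## Working session

There is one attempt and no reset: what is moved stays moved. The work goes in short steps, Python scripts to look and compute and a tool call to move; the robot and the scene stay as the last step left them, time stands still between calls to the robot, and variables do not carry over. Pictures are saved under pics/ and viewed, at most 16 in all, crops included, and the job is handed in when it is done.

Besides the shell and the picture viewer there is one more tool, called after "Call:" as name(argument=value, ...), one argument or row to a line, values as JSON. carry_out: Moves the arm, as the interface text tells. Its arguments: {"type":"object","properties":{"deltas":{"type":"array"},"claw":{"type":"number"},"grip_force":{"type":"number"}},"required":["deltas"]}

```bash
ls; mkdir -p pics; cat > h.py <<'E'
import numpy as np, cv2, sys
from scipy.spatial.transform import Rotation as R
from plant import ctrl, grab_frame
def cloud(name):
    s=ctrl.observe(); f=grab_frame(name)
    z=f["z_map"]; K=f["K"]; h,w=z.shape
    u,v=np.meshgrid(np.arange(w),np.arange(h))
    P=np.stack([(u-K[0,2])/K[0,0]*z,(v-K[1,2])/K[1,1]*z,z],-1)
    if name=="wrist":
        T=f["tool_from_camera"]; P=P@T[:3,:3].T+T[:3,3]
        P=P@R.from_quat(s["ee_rot"]).as_matrix().T+s["tool_pos"]
    else:
        P=P@R.from_quat(f["orientation"]).as_matrix().T+f["xyz"]
    P[z==0]=np.nan
    return f["img"],P,s
E
python3 - <<'E'
from h import *
for n in ("top","scene"):
    im,P,s=cloud(n); cv2.imwrite(f"pics/{n}0.png",cv2.resize(im[:,:,::-1],(800,600))); np.savez(f"{n}0.npz",im=im,P=P)
print(s)
E
```

```text
pics
{'t': 0.05, 'joints': array([-1.32680607e+00,  2.59365979e-01,  1.53605717e+00,  5.44997634e-05,
        1.34800020e+00, -2.02791054e-01]), 'qd': array([ 5.73227685e-05, -9.94221571e-04,  5.70179034e-05, -3.53765696e-04,
       -8.86121620e-04,  1.38994834e-03]), 'joint_efforts': array([ 2.13322273e-03, -4.38609195e+01, -2.84959978e+01,  7.19657703e-02,
        3.61060118e-02, -3.99068767e-05]), 'tool_pos': array([ 0.23754622, -0.49545682,  0.21341575]), 'ee_rot': array([ 9.75152830e-01,  2.21531308e-01,  7.71077813e-06, -9.15698601e-04]), 'force': array([1.02315704, 0.30270935, 0.55082715]), 'torque': array([-0.00834936, -0.01238516, -0.04197562]), 'gripper_force': 0.0, 'finger_gap': 0.09289550549836403}
```

View pics/top0.png

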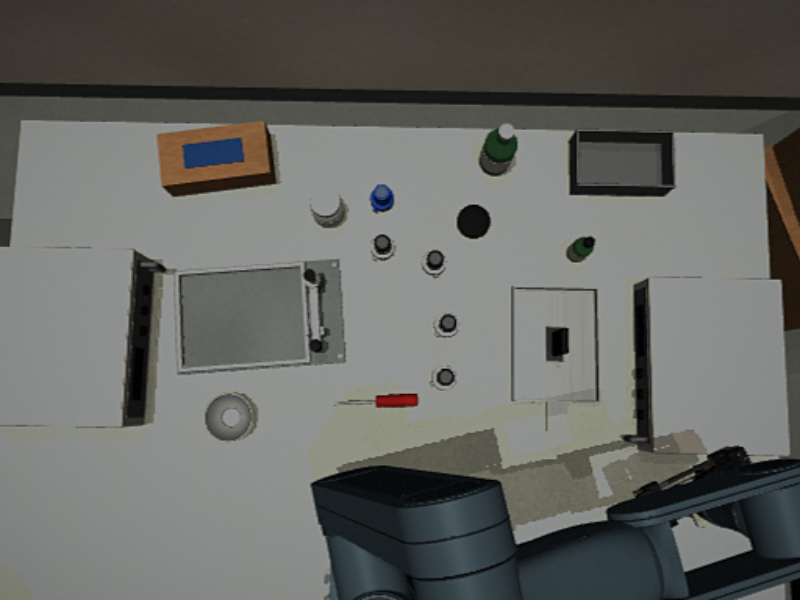

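View pics/scene0.png

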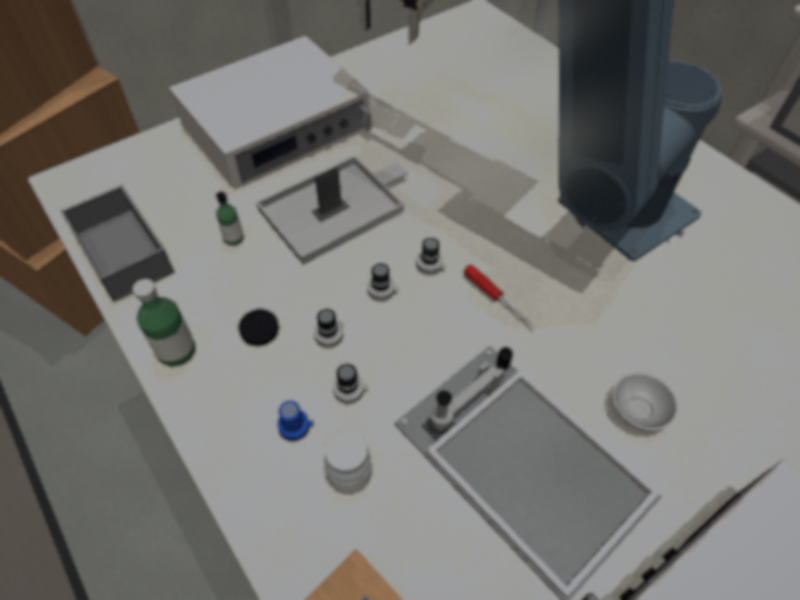

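The top view shows four couplers at about (383,245), (434,261), (447,324) and (444,377). The tray is at (555,343) with its tab pointing toward the robot. The dock is at (245,315) with the bar on its right: post at (312,275), knob at (316,345). The blue decoy is at (382,197).

```bash
python3 - <<'E'
from h import *
d=np.load("top0.npz");im,P=d["im"],d["P"]
s=.64
def st(n,u0,u1,v0,v1,zlo,zhi):
    p=P[int(v0*s):int(v1*s),int(u0*s):int(u1*s)].reshape(-1,3); p=p[(p[:,2]>zlo)&(p[:,2]<zhi)]
    print(n,len(p),"mid",np.round((p.min(0)+p.max(0))/2,4),"mean",np.round(p.mean(0),4),"min",np.round(p.min(0),3),"max",np.round(p.max(0),3)) if len(p) else print(n,0)
for i,(u,v) in enumerate([(383,245),(434,261),(447,324),(444,377)]):
    st(f"c{i+1}top",u-20,u+20,v-20,v+20,.055,.07); 
    st(f"c{i+1}foot",u-20,u+20,v-20,v+20,.014,.024)
st("handle",535,575,315,370,.09,.11)
st("tray rim",505,605,280,408,.018,.03)
st("tab",538,556,406,440,.016,.03)
st("cap",295,330,260,290,.1,.115)
st("knob",300,335,330,365,.078,.092)
st("dockrails",170,310,255,380,.017,.03)
st("plate",170,350,255,380,.004,.012)
st("rightbox",630,790,270,460,.03,.5)
st("leftbox",0,140,240,440,.03,.5)
st("spray",560,600,230,270,.03,.5)
st("jar",305,345,185,230,.03,.5)
# minAreaRects
def rect(n,u0,u1,v0,v1,zlo,zhi):
    p=P[int(v0*s):int(v1*s),int(u0*s):int(u1*s)].reshape(-1,3); p=p[(p[:,2]>zlo)&(p[:,2]<zhi)]
    print(n,cv2.minAreaRect((p[:,:2]*1000).astype(np.float32)))
rect("tray",505,605,280,403,.018,.03)
rect("bay rails",170,312,255,380,.017,.03)
rect("plate",170,350,255,380,.004,.03)
rect("handle",535,575,315,370,.09,.11)
E
```

```text
c1top 91 mid [0.6858 0.0146 0.0624] mean [0.6854 0.0148 0.0619] min [ 0.67  -0.001  0.056] max [0.702 0.03  0.069]
c1foot 55 mid [0.6836 0.0153 0.0195] mean [0.6764 0.0155 0.0198] min [ 0.662 -0.008  0.015] max [0.705 0.038 0.024]
c2top 92 mid [ 0.6554 -0.0931  0.061 ] mean [ 0.655  -0.0926  0.0616] min [ 0.639 -0.109  0.055] max [ 0.672 -0.077  0.067]
c2foot 74 mid [ 0.6507 -0.0923  0.0189] mean [ 0.6462 -0.0906  0.0194] min [ 0.624 -0.115  0.014] max [ 0.677 -0.069  0.024]
c3top 92 mid [ 0.5266 -0.1196  0.0624] mean [ 0.5262 -0.1196  0.062 ] min [ 0.51  -0.135  0.055] max [ 0.543 -0.104  0.07 ]
c3foot 72 mid [ 0.5259 -0.1195  0.0189] mean [ 0.5228 -0.1149  0.019 ] min [ 0.502 -0.142  0.014] max [ 0.55  -0.097  0.024]
c4top 93 mid [ 0.4178 -0.1161  0.0623] mean [ 0.4177 -0.116   0.0624] min [ 0.402 -0.133  0.055] max [ 0.433 -0.099  0.069]
c4foot 84 mid [ 0.4176 -0.1145  0.0189] mean [ 0.4154 -0.1131  0.0192] min [ 0.394 -0.14   0.014] max [ 0.441 -0.089  0.024]
handle 85 mid [ 0.4914 -0.3433  0.0986] mean [ 0.4909 -0.3427  0.099 ] min [ 0.468 -0.351  0.09 ] max [ 0.514 -0.335  0.10
[... 918 characters left out ...]
0.03 ] max [0.652 0.746 0.142]
spray 188 mid [ 0.6817 -0.3886  0.0779] mean [ 0.678  -0.3829  0.0804] min [ 0.662 -0.408  0.03 ] max [ 0.701 -0.369  0.126]
jar 412 mid [0.7575 0.1291 0.0653] mean [0.7535 0.1276 0.0794] min [0.725 0.096 0.031] max [0.79  0.162 0.1  ]
tray ((492.1597900390625, -343.9300537109375), (177.1195068359375, 235.3369903564453), 89.92630004882812)
bay rails ((535.1531372070312, 297.52667236328125), (208.7687225341797, 275.8493347167969), 5.272783279418945)
plate ((537.6055908203125, 268.1936950683594), (257.4936828613281, 377.48797607421875), 1.1333057880401611)
handle ((491.3481750488281, -343.4035949707031), (15.74252700805664, 45.920387268066406), 88.35294342041016)
```

Call:
carry_out(
  deltas=[
    [3.2,-2.6,0,-0.14],
    [6.4,-5.2,0,-0.28],
    [9.6,-7.8,0,-0.42],
    [12.8,-10.4,0,-0.56],
    [16,-13,0,-0.7],
  ],
  claw=0.7,
)

```text
t: 0.6
tool_pos: [0.326, -0.3079, 0.2139]
ee_rot: [0.839, 0.545, 0.0, -0.0]
force: [0.7, -0.5, -0.5]
finger_gap: 0.0651
gripper_force: 0.0
```

```bash
cat >> h.py <<'E'
def to(x,y,z,yaw=90,s=None):
    s=s or ctrl.observe(); r=R.from_quat(s["ee_rot"]); M=r.as_matrix()
    cy=np.degrees(np.arctan2(M[1,0],M[0,0])); d=M.T@(np.array([x,y,z])-s["tool_pos"])*100
    t=-np.radians((yaw-cy+180)%360-180)
    print("t%.2f pos"%s["t"],np.round(s["tool_pos"],4),"yaw %.2f"%cy,"gap %.3f"%s["finger_gap"],"F",np.round(s["force"],1),"-> delta",np.round(d,2),"turn %.3f"%t)
E
python3 -c "
from h import *
to(.4178,-.116,.2)"
```

```text
t0.60 pos [ 0.326  -0.3079  0.2139] yaw 66.01 gap 0.065 F [ 0.7 -0.5 -0.5] -> delta [21.26  0.58  1.4 ] turn -0.419
```

Call:
carry_out(
  deltas=[
    [4.3,0.1,0.3,-0.105],
    [8.6,0.2,0.6,-0.21],
    [12.9,0.4,0.9,-0.315],
    [17,0.5,1.2,-0.419],
    [21.3,0.6,1.4,-0.419],
  ],
)

```text
t: 1.1
tool_pos: [0.419, -0.1163, 0.1999]
ee_rot: [0.708, 0.706, -0.0, -0.0]
force: [0.9, -0.4, 0.5]
finger_gap: 0.0649
gripper_force: 0.0
```

Call:
carry_out(
  deltas=[
    [0,0,0,0],
  ],
)

```text
t: 1.2
tool_pos: [0.4197, -0.1133, 0.1998]
ee_rot: [0.707, 0.707, 0.001, -0.001]
force: [0.5, -0.4, 0.5]
finger_gap: 0.0649
gripper_force: 0.0
```

```bash
python3 - <<'E'
from h import *
to(.4178,-.116,.048)
im,P,s=cloud("wrist"); cv2.imwrite("pics/w1.png",im[:,:,::-1])
m=(P[...,2]>.055)&(P[...,2]<.07)
n,l,st,c=cv2.connectedComponentsWithStats(m.astype(np.uint8))
for i in range(1,n):
    if st[i,4]>60:
        p=P[l==i]; print(np.round(c[i]),st[i,4],np.round(p.mean(0),4),cv2.minEnclosingCircle((p[:,:2]*1000).astype(np.float32)))
E
```

```text
t1.20 pos [ 0.4197 -0.1133  0.1998] yaw 90.05 gap 0.065 F [ 0.5 -0.4  0.5] -> delta [-0.3  -0.18 15.17] turn 0.001
[509.  51.] 90 [0.6702 0.0089 0.0576] ((672.4755859375, 9.598368644714355), 10.308905601501465)
[471. 155.] 848 [ 0.6527 -0.094   0.0611] ((654.7311401367188, -94.64915466308594), 17.282922744750977)
[252. 175.] 719 [ 0.4174 -0.1175  0.0615] ((417.36724853515625, -118.30323791503906), 16.850011825561523)
[349. 179.] 738 [ 0.5247 -0.1212  0.0614] ((525.5533447265625, -122.14787292480469), 16.94197654724121)
[307. 338.] 355 [ 0.4902 -0.3391  0.0626] ((491.21356201171875, -345.0215759277344), 25.315309524536133)
```

View pics/w1.png

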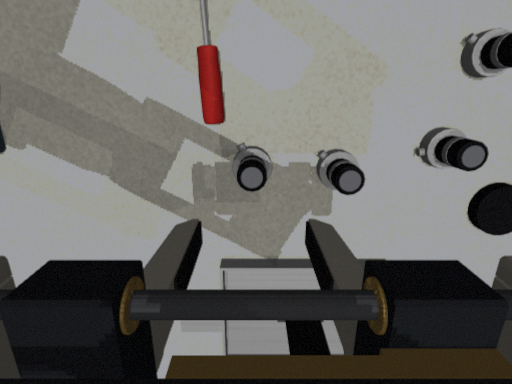

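The wrist view shows coupler 4 at (252,175), coupler 3 at (349,179), coupler 2 at (465,155), and the screwdriver at (210,85). I'll pick coupler 4.

Call:
carry_out(
  deltas=[
    [-0.4,-0.2,4,0],
    [-0.4,-0.2,8,0],
    [-0.4,-0.2,12,0],
    [-0.4,-0.2,15.2,0],
    [-0.4,-0.2,15.2,0],
  ],
)

```text
t: 1.75
tool_pos: [0.4133, -0.1215, 0.0449]
ee_rot: [0.71, 0.705, -0.001, -0.004]
force: [0.1, 0.1, 0.2]
finger_gap: 0.065
gripper_force: 0.0
```

Call:
carry_out(
  deltas=[
    [0,0,0,0],
    [0,0,0,0],
    [0,0,0,0],
    [0,0,0,0],
  ],
  claw=0.2,
  grip_force=20,
)

```text
t: 2.15
tool_pos: [0.4178, -0.1226, 0.0496]
ee_rot: [0.709, 0.705, 0.0, 0.001]
force: [-0.8, 1.3, -0.1]
finger_gap: 0.0376
gripper_force: 0.0
```

```bash
python3 -c "
from h import *
to(.416,-.3055,.2)"
```

```text
t2.15 pos [ 0.4178 -0.1226  0.0496] yaw 89.71 gap 0.038 F [-0.8  1.3 -0.1] -> delta [-18.32  -0.05 -15.01] turn -0.005
```

Call:
carry_out(
  deltas=[
    [0.4,0,0,0],
    [0.4,0,0,0],
    [0.4,0,0,0],
  ],
)

```text
t: 2.45
tool_pos: [0.4182, -0.1193, 0.0499]
ee_rot: [0.708, 0.706, -0.0, 0.002]
force: [-2.4, -2.3, 7.7]
finger_gap: 0.0331
gripper_force: 20.0
```

Call:
carry_out(
  deltas=[
    [0,0,-3.5,0],
    [0,0,-7.5,0],
    [0,0,-11.5,0],
    [0,0,-15,0],
    [0,0,-15,0],
  ],
)

```text
t: 2.95
tool_pos: [0.4197, -0.1192, 0.2034]
ee_rot: [0.709, 0.706, 0.001, 0.005]
force: [-0.3, -0.4, -1.1]
finger_gap: 0.0333
gripper_force: 20.0
```

```bash
python3 -c "
from h import *
to(.416,-.3025,.2)"
```

```text
t2.95 pos [ 0.4197 -0.1192  0.2034] yaw 89.74 gap 0.033 F [-0.3 -0.4 -1.1] -> delta [-18.33  -0.29   0.44] turn -0.004
```

Call:
carry_out(
  deltas=[
    [-4,0,0,0],
    [-8.5,0,0,0],
    [-13,0,0,0],
    [-17,0,0,0],
    [-18.3,0,0,0],
  ],
)

```text
t: 3.45
tool_pos: [0.4155, -0.3041, 0.1973]
ee_rot: [0.71, 0.704, -0.0, -0.0]
force: [0.5, -0.6, -0.5]
finger_gap: 0.0328
gripper_force: 20.0
```

Call:
carry_out(
  deltas=[
    [0,0,0,0],
    [0,0,4,0],
    [0,0,8,0],
    [0,0,11,0],
    [0,0,12,0],
  ],
)

```text
t: 3.95
tool_pos: [0.4142, -0.2969, 0.0752]
ee_rot: [0.708, 0.706, 0.0, -0.004]
force: [-0.8, 0.4, -0.5]
finger_gap: 0.0334
gripper_force: 20.0
```

Call:
carry_out(
  deltas=[
    [0,0,0,0],
    [0,0,0,0],
  ],
)

```text
t: 4.15
tool_pos: [0.4168, -0.3008, 0.0795]
ee_rot: [0.709, 0.706, 0.0, 0.001]
force: [0.6, -0.3, -0.9]
finger_gap: 0.0331
gripper_force: 20.0
```

```bash
python3 - <<'E'
from h import *
to(.419,-.302,.054)
im,P,s=cloud("wrist"); cv2.imwrite("pics/w2.png",im[:,:,::-1])
im,P,s=cloud("scene"); cv2.imwrite("pics/s2.png",im[:,:,::-1])
E
```

```text
t4.15 pos [ 0.4168 -0.3008  0.0795] yaw 89.77 gap 0.033 F [ 0.6 -0.3 -0.9] -> delta [-0.11  0.22  2.55] turn -0.004
```

View pics/w2.png

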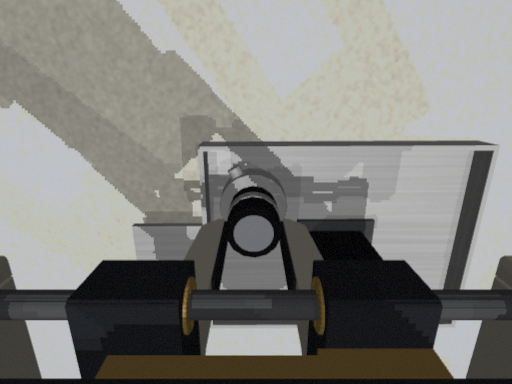

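The view shows the coupler held at (255,195), inside the tray's near-left corner with the walls clear. I'll lower it.

Call:
carry_out(
  deltas=[
    [0,0.3,1.2,0],
    [0,0.3,2.4,0],
    [0,0.3,2.5,0],
    [0,0.3,2.5,0],
  ],
)

```text
t: 4.65
tool_pos: [0.4185, -0.3005, 0.0525]
ee_rot: [0.709, 0.705, 0.0, -0.001]
force: [0.2, 0.1, -0.3]
finger_gap: 0.0334
gripper_force: 20.0
```

Call:
carry_out(
  deltas=[
    [0,0,0,0],
    [0,0,0,0],
    [0,0,0,0],
    [0,0,0,0],
  ],
  claw=0.65,
)

```text
t: 5.05
tool_pos: [0.419, -0.3011, 0.0534]
ee_rot: [0.709, 0.705, -0.0, 0.0]
force: [0.2, 1.0, 0.1]
finger_gap: 0.0585
gripper_force: 0.0
```

Call:
carry_out(
  deltas=[
    [0,0,-3,0],
    [0,0,-7,0],
    [0,0,-11,0],
    [0,0,-15,0],
    [4,0,-15,0],
  ],
)

```text
t: 5.55
tool_pos: [0.4222, -0.2666, 0.2092]
ee_rot: [0.71, 0.704, -0.001, 0.007]
force: [1.3, 0.9, 0.4]
finger_gap: 0.06
gripper_force: 0.0
```

```bash
python3 -c "
from h import *
to(.526,-.1205,.2)"
```

```text
t5.55 pos [ 0.4222 -0.2666  0.2092] yaw 89.51 gap 0.060 F [1.3 0.9 0.4] -> delta [14.71 10.25  0.86] turn -0.009
```

Call:
carry_out(
  deltas=[
    [3.5,2.6,0.2,-0.005],
    [7,5.3,0.4,-0.005],
    [10.5,8,0.4,-0.005],
    [14.2,10.6,0.4,-0.005],
    [14.2,10.6,0.4,-0.005],
  ],
)

```text
t: 6.05
tool_pos: [0.5281, -0.115, 0.1993]
ee_rot: [0.705, 0.709, 0.001, -0.0]
force: [0.3, -0.8, -0.3]
finger_gap: 0.0605
gripper_force: 0.0
```

Call:
carry_out(
  deltas=[
    [0,0,0,0],
    [0,0,0,0],
  ],
)

```text
t: 6.25
tool_pos: [0.5253, -0.1201, 0.1992]
ee_rot: [0.707, 0.707, -0.0, -0.0]
force: [-0.1, -0.2, 0.3]
finger_gap: 0.0601
gripper_force: 0.0
```

```bash
cat >> h.py <<'E'
def look(show=None,zlo=.055,zhi=.07,mn=60,cam="wrist"):
    im,P,s=cloud(cam)
    if show: cv2.imwrite("pics/"+show,im[:,:,::-1])
    m=(P[...,2]>zlo)&(P[...,2]<zhi)
    n,l,st,c=cv2.connectedComponentsWithStats(m.astype(np.uint8))
    for i in range(1,n):
        if st[i,4]>mn:
            p=P[l==i]; e=cv2.minEnclosingCircle((p[:,:2]*1000).astype(np.float32))
            print(np.round(c[i]),st[i,4],np.round(e[0],1),"r%.1f"%e[1])
    return im,P,s
E
python3 -c "
from h import *
to(.526,-.1205,.048)
look()"
```

```text
t6.25 pos [ 0.5253 -0.1201  0.1992] yaw 89.98 gap 0.060 F [-0.1 -0.2  0.3] -> delta [-0.03  0.07 15.12] turn -0.000
[420.  37.] 1142 [685.5  12.6] r17.3
[374. 148.] 814 [654.7 -94.8] r17.0
[254. 173.] 727 [ 525.7 -122.2] r16.9
[228. 333.] 333 [ 490.9 -340.8] r24.5
```

Call:
carry_out(
  deltas=[
    [-0.1,0,4,0],
    [-0.1,0,8,0],
    [-0.1,0,12,0],
    [-0.1,0,15,0],
    [-0.1,0,15.1,0],
  ],
)

```text
t: 6.8
tool_pos: [0.5221, -0.1206, 0.0446]
ee_rot: [0.708, 0.706, -0.002, -0.004]
force: [-0.2, 0.6, -0.2]
finger_gap: 0.0607
gripper_force: 0.0
```

Call:
carry_out(
  deltas=[
    [0,0,0,0],
    [0,0,0,0],
  ],
)

```text
t: 7.0
tool_pos: [0.5271, -0.1218, 0.0502]
ee_rot: [0.707, 0.707, 0.001, 0.002]
force: [0.2, 0.7, -0.1]
finger_gap: 0.0602
gripper_force: 0.0
```

Call:
carry_out(
  deltas=[
    [0,0,0,0],
    [0,0,0,0],
    [0,0,0,0],
    [0,0,0,0],
    [0,0,0,0],
  ],
  claw=0.2,
)

```text
t: 7.5
tool_pos: [0.5262, -0.1205, 0.0487]
ee_rot: [0.707, 0.707, 0.0, 0.0]
force: [-1.0, -0.3, 3.3]
finger_gap: 0.0334
gripper_force: 20.0
```

Call:
carry_out(
  deltas=[
    [0,0,-3.5,0],
    [0,0,-7.5,0],
    [0,0,-11.5,0],
    [0,0,-15,0],
    [-4,-2,-15,0],
  ],
)

```text
t: 8.0
tool_pos: [0.5101, -0.1587, 0.2037]
ee_rot: [0.705, 0.709, 0.002, 0.005]
force: [0.4, -1.8, -0.3]
finger_gap: 0.033
gripper_force: 20.0
```

```bash
python3 -c "
from h import *
to(.419,-.385,.2)"
```

```text
t8.00 pos [ 0.5101 -0.1587  0.2037] yaw 90.33 gap 0.033 F [ 0.4 -1.8 -0.3] -> delta [-22.57  -9.24   0.35] turn 0.006
```

Call:
carry_out(
  deltas=[
    [-4.5,-1.7,0,0],
    [-9,-3.5,0,0],
    [-13.5,-5.2,0,0],
    [-18,-7,0,0],
    [-22.4,-8.7,0,0],
  ],
)

```text
t: 8.5
tool_pos: [0.4177, -0.386, 0.198]
ee_rot: [0.707, 0.707, 0.0, -0.0]
force: [0.7, 0.2, -0.9]
finger_gap: 0.0335
gripper_force: 20.0
```

Call:
carry_out(
  deltas=[
    [0,0,0,0],
    [0,0,3,0],
    [0,0,7,0],
    [0,0,11,0],
    [0,0,12,0],
  ],
)

```text
t: 9.0
tool_pos: [0.417, -0.3808, 0.0738]
ee_rot: [0.707, 0.707, 0.001, -0.004]
force: [0.9, 1.3, -1.1]
finger_gap: 0.0334
gripper_force: 20.0
```

Call:
carry_out(
  deltas=[
    [0,0,0,0],
    [0,0,0,0],
  ],
)

```text
t: 9.2
tool_pos: [0.4198, -0.3851, 0.0798]
ee_rot: [0.707, 0.707, -0.0, 0.001]
force: [0.9, -0.4, -0.7]
finger_gap: 0.0337
gripper_force: 20.0
```

```bash
python3 - <<'E'
from h import *
to(.419,-.385,.0535)
im,P,s=look("w3.png")
E
```

```text
t9.20 pos [ 0.4198 -0.3851  0.0798] yaw 90.03 gap 0.034 F [ 0.9 -0.4 -0.7] -> delta [ 0.01 -0.09  2.63] turn 0.000
[252.  85.] 2534 [ 418.6 -299.2] r16.9
[353. 153.] 428 [ 489.4 -344.3] r24.2
[254. 200.] 257 [ 419.4 -380.8] r15.9
[251. 349.] 988 [ 419.7 -509.8] r40.3
[455. 354.] 514 [ 588.7 -509.6] r17.4
```

View pics/w3.png

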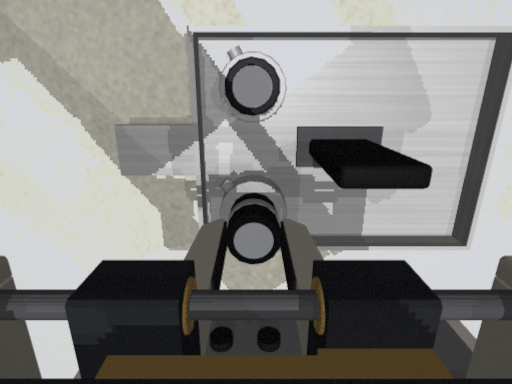

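Coupler 4 stands in the tray at (252,85). Coupler 3 is held at (254,205), inside the other near corner. I'll lower it.

Call:
carry_out(
  deltas=[
    [0,0,1.2,0],
    [0,0,2.5,0],
    [0,0,2.6,0],
    [0,0,2.6,0],
  ],
)

```text
t: 9.65
tool_pos: [0.4186, -0.3841, 0.0517]
ee_rot: [0.707, 0.707, 0.0, -0.001]
force: [0.1, -0.3, -0.8]
finger_gap: 0.0333
gripper_force: 20.0
```

Call:
carry_out(
  deltas=[
    [0,0,0,0],
    [0,0,0,0],
    [0,0,0,0],
    [0,0,0,0],
  ],
  claw=0.65,
)

```text
t: 10.05
tool_pos: [0.4189, -0.3846, 0.0524]
ee_rot: [0.707, 0.707, -0.0, 0.0]
force: [0.7, 0.2, -0.0]
finger_gap: 0.0589
gripper_force: 0.0
```

Call:
carry_out(
  deltas=[
    [0,0,-3,0],
    [0,0,-7,0],
    [0,0,-11,0],
    [0,0,-15,0],
    [4,2,-15,0],
  ],
)

```text
t: 10.55
tool_pos: [0.44, -0.3508, 0.2086]
ee_rot: [0.709, 0.705, -0.001, 0.006]
force: [1.6, -0.5, 0.3]
finger_gap: 0.0605
gripper_force: 0.0
```

Call:
carry_out(
  deltas=[
    [3.5,3,0,0],
    [7,6,0,0],
    [10.5,9,0,0],
    [14,12,0,0],
    [17.5,15,0,0],
  ],
)

```text
t: 11.05
tool_pos: [0.5898, -0.1679, 0.2025]
ee_rot: [0.707, 0.707, 0.0, 0.0]
force: [-0.3, -0.6, -0.3]
finger_gap: 0.0603
gripper_force: 0.0
```

```bash
python3 -c "
from h import *
to(.6545,-.0945,.2)"
```

```text
t11.05 pos [ 0.5898 -0.1679  0.2025] yaw 89.99 gap 0.060 F [-0.3 -0.6 -0.3] -> delta [7.34 6.47 0.25] turn -0.000
```

Call:
carry_out(
  deltas=[
    [3.7,3.3,0,0],
    [7.4,6.5,0,0],
    [7.4,6.5,0,0],
    [7.4,6.5,0,0],
  ],
)

```text
t: 11.45
tool_pos: [0.654, -0.0943, 0.2017]
ee_rot: [0.706, 0.708, -0.0, -0.0]
force: [0.1, 0.4, -0.6]
finger_gap: 0.0606
gripper_force: 0.0
```

```bash
python3 -c "
from h import *
to(.6545,-.0945,.048)
look()"
```

```text
t11.45 pos [ 0.654  -0.0943  0.2017] yaw 90.16 gap 0.061 F [ 0.1  0.4 -0.6] -> delta [-1.000e-02  7.000e-02  1.537e+01] turn 0.003
[391.  63.] 1031 [789.8  16.1] r17.1
[286.  66.] 956 [685.5  13. ] r17.1
[255. 171.] 719 [655.1 -94.5] r16.9
[432. 251.] 311 [ 873.  -199.5] r25.4
```

Call:
carry_out(
  deltas=[
    [0,0.1,4,0],
    [0,0.1,8,0],
    [0,0.1,12,0],
    [0,0.1,15.2,0],
    [0,0.1,15.3,0],
  ],
)

```text
t: 12.0
tool_pos: [0.6502, -0.0964, 0.0445]
ee_rot: [0.708, 0.706, -0.002, -0.004]
force: [-0.5, -0.0, 0.1]
finger_gap: 0.0604
gripper_force: 0.0
```

Call:
carry_out(
  deltas=[
    [0,0,0,0],
    [0,0,0,0],
  ],
)

```text
t: 12.2
tool_pos: [0.6562, -0.0969, 0.0519]
ee_rot: [0.707, 0.707, 0.001, 0.002]
force: [-0.1, -1.2, 0.7]
finger_gap: 0.0605
gripper_force: 0.0
```

Call:
carry_out(
  deltas=[
    [0,0,0,0],
    [0,0,0,0],
    [0,0,0,0],
    [0,0,0,0],
    [0,0,0,0],
  ],
  claw=0.2,
)

```text
t: 12.7
tool_pos: [0.6552, -0.0955, 0.0498]
ee_rot: [0.707, 0.707, 0.0, 0.0]
force: [-0.1, 0.2, 3.8]
finger_gap: 0.0331
gripper_force: 20.0
```

Call:
carry_out(
  deltas=[
    [0,0,-3.5,0],
    [0,0,-7.5,0],
    [0,0,-11.5,0],
    [0,0,-15,0],
    [-4,-2,-16,0],
  ],
)

```text
t: 13.2
tool_pos: [0.6384, -0.1322, 0.2141]
ee_rot: [0.705, 0.709, 0.003, 0.003]
force: [1.0, -1.1, -0.7]
finger_gap: 0.0331
gripper_force: 20.0
```

```bash
python3 -c "
from h import *
to(.562,-.301,.2)"
```

```text
t13.20 pos [ 0.6384 -0.1322  0.2141] yaw 90.34 gap 0.033 F [ 1.  -1.1 -0.7] -> delta [-16.84  -7.75   1.36] turn 0.006
```

Call:
carry_out(
  deltas=[
    [-4,-1.8,0,0],
    [-8.3,-3.6,0,0],
    [-12.5,-5.5,0,0],
    [-16.5,-7.3,0,0],
    [-16.5,-7.3,0,0],
  ],
)

```text
t: 13.7
tool_pos: [0.5592, -0.3058, 0.2087]
ee_rot: [0.709, 0.705, -0.001, 0.0]
force: [-0.1, -0.1, -1.7]
finger_gap: 0.033
gripper_force: 20.0
```

Call:
carry_out(
  deltas=[
    [0,0,4,0],
    [0,0,8,0],
    [0,0,12,0],
    [0,0,13.2,0],
    [0,0,13.2,0],
  ],
)

```text
t: 14.2
tool_pos: [0.5609, -0.299, 0.0752]
ee_rot: [0.707, 0.707, -0.0, -0.002]
force: [0.7, 0.2, -0.2]
finger_gap: 0.0332
gripper_force: 20.0
```

Call:
carry_out(
  deltas=[
    [0,0,0,0],
    [0,0,0,0],
  ],
)

```text
t: 14.4
tool_pos: [0.5635, -0.3014, 0.0798]
ee_rot: [0.707, 0.707, 0.0, 0.002]
force: [0.3, 0.6, 0.1]
finger_gap: 0.033
gripper_force: 20.0
```

```bash
python3 - <<'E'
from h import *
to(.562,-.301,.054)
E
```

```text
t14.40 pos [ 0.5635 -0.3014  0.0798] yaw 90.02 gap 0.033 F [0.3 0.6 0.1] -> delta [ 0.04 -0.16  2.58] turn 0.000
```

Call:
carry_out(
  deltas=[
    [0,0,1.2,0],
    [0,0,2.4,0],
    [0,0,2.5,0],
    [0,0,2.5,0],
  ],
)

```text
t: 14.8
tool_pos: [0.5614, -0.3003, 0.0516]
ee_rot: [0.707, 0.707, -0.0, -0.001]
force: [0.1, 0.9, -0.1]
finger_gap: 0.0333
gripper_force: 20.0
```

Call:
carry_out(
  deltas=[
    [0,0,0,0],
    [0,0,0,0],
    [0,0,0,0],
    [0,0,0,0],
  ],
  claw=0.65,
)

```text
t: 15.2
tool_pos: [0.5619, -0.3005, 0.0524]
ee_rot: [0.707, 0.707, 0.0, 0.0]
force: [0.2, -0.5, 0.5]
finger_gap: 0.0587
gripper_force: 0.0
```

Call:
carry_out(
  deltas=[
    [0,0,-3,0],
    [0,0,-7,0],
    [0,0,-11,0],
    [0,0,-15,0],
    [4,1.5,-15,0],
  ],
)

```text
t: 15.7
tool_pos: [0.5787, -0.2664, 0.2093]
ee_rot: [0.709, 0.705, 0.0, 0.007]
force: [0.6, -0.1, -1.1]
finger_gap: 0.0604
gripper_force: 0.0
```

Call:
carry_out(
  deltas=[
    [4,1.6,0,0],
    [8.2,3.2,0,0],
    [12.5,5,0,0],
    [17,6.7,0,0],
    [21.3,8.4,0,0],
  ],
)

```text
t: 16.2
tool_pos: [0.6613, -0.0455, 0.2025]
ee_rot: [0.707, 0.707, 0.0, 0.0]
force: [-0.2, -0.7, -0.0]
finger_gap: 0.0605
gripper_force: 0.0
```

Call:
carry_out(
  deltas=[
    [4,1.6,0,0],
    [6,2.3,0,0],
    [6,2.3,0,0],
    [6,2.3,0,0],
  ],
)

```text
t: 16.6
tool_pos: [0.6837, 0.0126, 0.2021]
ee_rot: [0.707, 0.708, -0.0, 0.0]
force: [0.4, -0.6, -0.4]
finger_gap: 0.0602
gripper_force: 0.0
```

```bash
python3 -c "
from h import *
to(.6855,.013,.048)
look()"
```

```text
t16.60 pos [0.6837 0.0126 0.2021] yaw 90.07 gap 0.060 F [ 0.4 -0.6 -0.4] -> delta [ 0.04  0.19 15.41] turn 0.001
[182.  34.] 126 [612.8 153. ] r13.3
[67. 26.] 130 [502.8 155.1] r8.9
[311.  65.] 597 [759.5 127.1] r33.4
[47. 46.] 259 [476.6 139. ] r11.6
[74. 57.] 142 [505.1 128.4] r8.8
[350. 167.] 755 [789.8  16.4] r16.9
[256. 170.] 719 [685.9  12.9] r16.9
```

Call:
carry_out(
  deltas=[
    [0,0.1,4,0],
    [0,0.2,8,0],
    [0,0.2,12,0],
    [0,0.2,15.2,0],
    [0,0.2,15.3,0],
  ],
)

```text
t: 17.15
tool_pos: [0.6817, 0.011, 0.044]
ee_rot: [0.708, 0.706, -0.003, -0.004]
force: [-1.0, -0.3, -0.4]
finger_gap: 0.0604
gripper_force: 0.0
```

Call:
carry_out(
  deltas=[
    [0,0,0,0],
    [0,0,0,0],
  ],
)

```text
t: 17.35
tool_pos: [0.6876, 0.0114, 0.0519]
ee_rot: [0.707, 0.707, 0.001, 0.002]
force: [0.8, -0.8, 1.0]
finger_gap: 0.0603
gripper_force: 0.0
```

Call:
carry_out(
  deltas=[
    [0,0,0,0],
    [0,0,0,0],
    [0,0,0,0],
    [0,0,0,0],
    [0,0,0,0],
  ],
  claw=0.2,
)

```text
t: 17.85
tool_pos: [0.6861, 0.0126, 0.0499]
ee_rot: [0.707, 0.707, 0.0, 0.0]
force: [1.0, 0.6, 2.7]
finger_gap: 0.0334
gripper_force: 20.0
```

Call:
carry_out(
  deltas=[
    [0,0,-3.5,0],
    [0,0,-7.5,0],
    [0,0,-11.5,0],
    [0,0,-15.5,0],
    [-3,-1,-18,0],
  ],
)

```text
t: 18.35
tool_pos: [0.6774, -0.0145, 0.2327]
ee_rot: [0.706, 0.709, 0.002, 0.001]
force: [0.5, -0.8, -0.9]
finger_gap: 0.0333
gripper_force: 20.0
```

Call:
carry_out(
  deltas=[
    [-4.5,-1.5,0,0],
    [-9,-3,0,0],
    [-13.5,-4.5,0,0],
    [-18,-6,0,0],
    [-22.5,-7.5,0,0],
  ],
)

```text
t: 18.85
tool_pos: [0.6, -0.2439, 0.2291]
ee_rot: [0.707, 0.707, -0.0, -0.0]
force: [0.1, -0.0, -0.1]
finger_gap: 0.0332
gripper_force: 20.0
```

```bash
python3 -c "
from h import *
to(.554,-.382,.2)"
```

```text
t18.85 pos [ 0.6    -0.2439  0.2291] yaw 90.02 gap 0.033 F [ 0.1 -0.  -0.1] -> delta [-13.81  -4.6    2.91] turn 0.000
```

Call:
carry_out(
  deltas=[
    [-4.5,-1.5,0,0],
    [-9,-3,0,0],
    [-13.8,-4.6,0,0],
    [-13.8,-4.6,0,0],
    [-13.8,-4.6,0,0],
  ],
)

```text
t: 19.35
tool_pos: [0.554, -0.3816, 0.2285]
ee_rot: [0.708, 0.706, 0.0, -0.001]
force: [0.5, 1.0, -0.6]
finger_gap: 0.0331
gripper_force: 20.0
```

Call:
carry_out(
  deltas=[
    [0,0,4,0],
    [0,0,8,0],
    [0,0,12,0],
    [0,0,15,0],
    [0,0,15,0],
  ],
)

```text
t: 19.85
tool_pos: [0.553, -0.3758, 0.0741]
ee_rot: [0.706, 0.708, 0.0, -0.005]
force: [0.1, 1.0, -1.4]
finger_gap: 0.0333
gripper_force: 20.0
```

Call:
carry_out(
  deltas=[
    [0,0,0,0],
    [0,0,0,0],
  ],
)

```text
t: 20.05
tool_pos: [0.5566, -0.3808, 0.0819]
ee_rot: [0.707, 0.707, 0.0, 0.002]
force: [0.6, -0.8, -0.8]
finger_gap: 0.0333
gripper_force: 20.0
```

```bash
python3 - <<'E'
from h import *
to(.554,-.382,.054)
im,P,s=look("w4.png")
E
```

```text
t20.05 pos [ 0.5566 -0.3808  0.0819] yaw 90.06 gap 0.033 F [ 0.6 -0.8 -0.8] -> delta [-0.11 -0.27  2.79] turn 0.001
[33. 92.] 2961 [ 419.3 -299. ] r17.3
[262.  95.] 2410 [ 561.6 -300.3] r16.9
[163. 159.] 440 [ 492.4 -344.6] r24.4
[253. 196.] 246 [ 556.3 -376.3] r16.2
[ 61. 222.] 2043 [ 418.9 -387.6] r17.4
[416. 217.] 830 [ 681.9 -391. ] r20.2
[ 57. 355.] 774 [ 391.2 -509.6] r23.1
[250. 351.] 673 [ 556.7 -507.8] r40.6
```

View pics/w4.png

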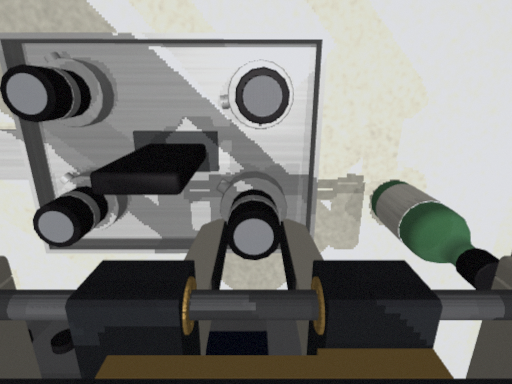

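All three couplers stand in the tray. The fourth is held at (253,200) over the last corner, and the spray bottle at (420,220) is clear. I'll lower it.

Call:
carry_out(
  deltas=[
    [0,-0.2,1.2,0],
    [0,-0.2,2.4,0],
    [0,-0.2,2.6,0],
    [0,-0.2,2.6,0],
  ],
)

```text
t: 20.5
tool_pos: [0.5524, -0.3802, 0.0527]
ee_rot: [0.707, 0.707, -0.0, -0.001]
force: [-0.2, 0.6, 1.1]
finger_gap: 0.0335
gripper_force: 20.0
```

Call:
carry_out(
  deltas=[
    [0,0,0,0],
    [0,0,0,0],
    [0,0,0,0],
    [0,0,0,0],
  ],
  claw=0.65,
)

```text
t: 20.9
tool_pos: [0.5529, -0.3806, 0.0532]
ee_rot: [0.707, 0.707, 0.0, -0.0]
force: [0.7, -0.3, 0.6]
finger_gap: 0.0583
gripper_force: 0.0
```

Call:
carry_out(
  deltas=[
    [0,0,-3,0],
    [0,0,-7,0],
    [0,0,-11,0],
    [0,0,-15,0],
    [4,-1,-17,0],
  ],
)

```text
t: 21.4
tool_pos: [0.5443, -0.3452, 0.227]
ee_rot: [0.708, 0.706, -0.0, 0.004]
force: [0.4, -0.8, 0.2]
finger_gap: 0.0603
gripper_force: 0.0
```

Call:
carry_out(
  deltas=[
    [4.5,-0.7,0,0],
    [9,-1.4,0,0],
    [13.5,-2.1,0,0],
    [18,-2.8,0,0],
    [22.5,-3.5,0,0],
  ],
)

```text
t: 21.9
tool_pos: [0.5073, -0.1138, 0.2235]
ee_rot: [0.707, 0.707, 0.0, 0.0]
force: [1.2, 0.5, -0.2]
finger_gap: 0.0609
gripper_force: 0.0
```

Call:
carry_out(
  deltas=[
    [4.5,-0.7,0,0],
    [9,-1.4,0,0],
    [13.5,-2.1,0,0],
    [18,-2.8,0,0],
    [22.5,-3.5,0,0],
  ],
)

```text
t: 22.4
tool_pos: [0.4724, 0.1112, 0.2236]
ee_rot: [0.707, 0.707, 0.0, 0.0]
force: [0.6, 1.0, 0.3]
finger_gap: 0.0605
gripper_force: 0.0
```

Call:
carry_out(
  deltas=[
    [0,0,0,0],
    [0,0,0,0],
  ],
)

```text
t: 22.6
tool_pos: [0.4727, 0.1104, 0.2235]
ee_rot: [0.706, 0.708, 0.0, 0.0]
force: [0.3, -0.9, -0.1]
finger_gap: 0.0601
gripper_force: 0.0
```

```bash
python3 - <<'E'
from h import *
to(.474,.142,.2)
im,P,s=look("w5.png",.075,.095,40)
print("top"); look("t5.png",.055,.07,30,"top")
E
```

```text
t22.60 pos [0.4727 0.1104 0.2235] yaw 90.18 gap 0.060 F [ 0.3 -0.9 -0.1] -> delta [3.16 0.14 2.34] turn 0.003
[377. 132.] 112 [606.4 152.6] r7.8
[501. 157.] 1005 [751.9 127.1] r28.2
[255. 144.] 394 [473.8 139.8] r11.7
top
[380.  84.] 43 [ 927.4 -416.3] r36.2
[418. 100.] 228 [ 868.4 -515.9] r83.5
[377. 110.] 123 [ 865.9 -428.2] r75.1
[314. 105.] 31 [ 861.2 -209.2] r25.0
[132. 117.] 35 [803.4 374.2] r32.8
[112. 119.] 32 [793.4 436.8] r25.0
[244. 123.] 88 [789.7  19.1] r17.1
[210. 137.] 71 [759.2 129.3] r33.6
[343. 196.] 84 [ 562.  -297.8] r17.4
[369. 199.] 84 [ 552.6 -378.3] r17.3
[411. 241.] 176 [ 436.1 -506.3] r126.5
[ 88. 243.] 100 [399.2 491.4] r87.6
[343. 242.] 88 [ 419.3 -296.3] r17.0
[372. 242.] 89 [ 418.4 -384.4] r17.0
[246. 361.] 37 [47.9 -2.4] r44.8
```

View pics/w5.png

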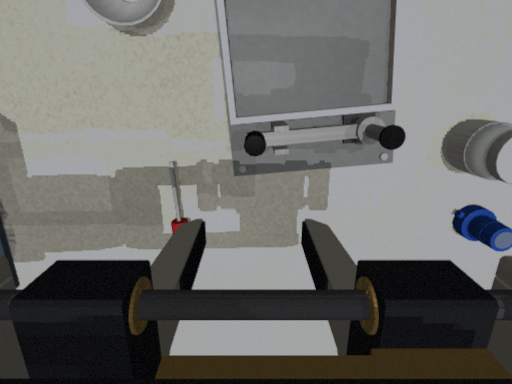

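View pics/t5.png

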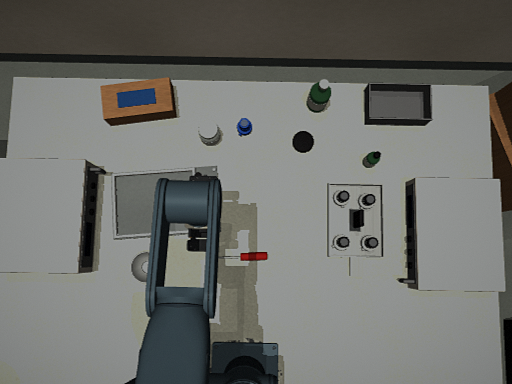

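The couplers at (343,197), (368,199), (343,242) and (371,242) all stand in the tray in the top view. In the wrist view the knob is at (255,144) and the post at (390,135). I'll turn the gripper across the bar and grasp the knob.

Call:
carry_out(
  deltas=[
    [0.8,0.1,1,0.148],
    [1.6,0.1,2,0.296],
    [2.4,0.1,3,0.444],
    [3,0.1,4,0.592],
    [3,0.1,5,0.74],
  ],
  claw=0.6,
)

```text
t: 23.2
tool_pos: [0.4745, 0.1383, 0.1728]
ee_rot: [0.917, 0.4, -0.0, 0.0]
force: [-0.3, -0.6, -0.7]
finger_gap: 0.0561
gripper_force: 0.0
```

Call:
carry_out(
  deltas=[
    [0,0,0,0.148],
    [0,0,0,0.296],
    [0,0,0,0.444],
    [0,0,0,0.592],
    [0,0,0,0.74],
  ],
)

```text
t: 23.7
tool_pos: [0.4745, 0.1376, 0.1731]
ee_rot: [0.999, 0.041, -0.0, 0.0]
force: [-0.0, 0.4, 1.1]
finger_gap: 0.0556
gripper_force: 0.0
```

Call:
carry_out(
  deltas=[
    [0,0,0,0],
    [0,0,0,0],
  ],
)

```text
t: 23.9
tool_pos: [0.4743, 0.1383, 0.1732]
ee_rot: [0.999, 0.046, -0.0, 0.0]
force: [-0.3, 0.4, 0.2]
finger_gap: 0.0558
gripper_force: 0.0
```

```bash
python3 - <<'E'
from h import *
to(.474,.140,.072,5.3)
im,P,s=look("w6.png",.08,.092,40)
look("w6.png",.102,.115,40)
E
```

```text
t23.90 pos [0.4743 0.1383 0.1732] yaw 5.31 gap 0.056 F [-0.3  0.4  0.2] -> delta [-1.000e-02 -1.800e-01  1.012e+01] turn 0.000
[251. 185.] 495 [474.2 139. ] r11.8
[251.  17.] 1005 [608.1 151.4] r12.1
```

Call:
carry_out(
  deltas=[
    [0,0,3,0],
    [0,0,6,0],
    [0,0,9,0],
    [0,0,10.1,0],
    [0,0,10.1,0],
  ],
)

```text
t: 24.5
tool_pos: [0.4727, 0.1393, 0.071]
ee_rot: [0.999, 0.046, -0.002, 0.0]
force: [-0.6, 0.4, 0.2]
finger_gap: 0.0558
gripper_force: 0.0
```

Call:
carry_out(
  deltas=[
    [0,0,0,0],
    [0,0,0,0],
    [0,0,0,0],
    [0,0,0,0],
    [0,0,0,0],
  ],
  claw=0.1,
  grip_force=40,
)

```text
t: 25.0
tool_pos: [0.4743, 0.1396, 0.0729]
ee_rot: [0.999, 0.045, 0.001, -0.0]
force: [-0.7, -0.5, 3.4]
finger_gap: 0.0224
gripper_force: 40.0
```

Call:
carry_out(
  deltas=[
    [0,0,-1,0],
    [0,0,-2,0],
    [0,0,-3,0],
    [0,0,-4,0],
    [0,0,-4.2,0],
  ],
)

```text
t: 25.5
tool_pos: [0.4743, 0.1395, 0.1158]
ee_rot: [0.999, 0.045, 0.001, 0.0]
force: [1.5, 0.2, -1.7]
finger_gap: 0.0225
gripper_force: 40.0
```

```bash
python3 - <<'E'
from h import *
s=ctrl.observe()
print(s["tool_pos"],s["gripper_force"])
p=np.array([.608,.1515]); v=s["tool_pos"][:2]-p; print(np.linalg.norm(v),np.degrees(np.arctan2(v[1],v[0])))
M=R.from_quat(s["ee_rot"]).as_matrix()
for a in np.arange(.1,1.21,.1):
    c,q=np.cos(a),np.sin(a); w=np.array([c*v[0]-q*v[1],q*v[0]+c*v[1]])-v
    print(round(a,2),np.round(M.T@np.array([*w,0])*100,2))
E
```

```text
[0.47427342 0.13954363 0.11576001] 39.99924838542938
0.1342600237011077 -174.8908220300294
0.1 [0.06 1.34 0.  ]
0.2 [0.26 2.67 0.  ]
0.3 [0.59 3.97 0.  ]
0.4 [1.05 5.23 0.  ]
0.5 [1.63 6.44 0.  ]
0.6 [2.33 7.58 0.  ]
0.7 [3.14 8.65 0.01]
0.8 [4.06 9.64 0.01]
0.9 [5.060e+00 1.053e+01 1.000e-02]
1.0 [6.150e+00 1.131e+01 1.000e-02]
1.1 [7.320e+00 1.198e+01 1.000e-02]
1.2 [8.540e+00 1.253e+01 1.000e-02]
```

Call:
carry_out(
  deltas=[
    [0.06,1.34,0,-0.1],
    [0.26,2.67,0,-0.2],
    [0.59,3.97,0,-0.3],
    [1.05,5.23,0,-0.4],
    [1.63,6.44,0,-0.5],
  ],
)

```text
t: 26.0
tool_pos: [0.497, 0.0769, 0.1146]
ee_rot: [0.956, 0.293, 0.001, -0.0]
force: [4.8, 3.8, -2.3]
finger_gap: 0.0226
gripper_force: 40.0
```

Call:
carry_out(
  deltas=[
    [0.06,1.34,0,-0.1],
    [0.26,2.67,0,-0.2],
    [0.59,3.97,0,-0.3],
    [1.05,5.23,0,-0.4],
    [1.63,6.44,0,-0.5],
  ],
)

```text
t: 26.5
tool_pos: [0.5462, 0.0332, 0.1144]
ee_rot: [0.854, 0.52, 0.001, -0.001]
force: [3.3, 5.9, -1.9]
finger_gap: 0.0226
gripper_force: 40.0
```

Call:
carry_out(
  deltas=[
    [0.06,1.34,0,-0.1],
    [0.15,2,0,-0.15],
    [0.15,2,0,-0.15],
    [0.15,2,0,-0.15],
  ],
)

```text
t: 26.9
tool_pos: [0.564, 0.0256, 0.114]
ee_rot: [0.814, 0.581, 0.001, -0.001]
force: [2.4, 4.6, -2.8]
finger_gap: 0.0227
gripper_force: 40.0
```

```bash
python3 - <<'E'
from h import *
s=ctrl.observe(); to(.5,.1,.07,5)
p=np.array([.608,.1515]); v=s["tool_pos"][:2]-p; print(np.linalg.norm(v),"swing",np.radians((np.degrees(np.arctan2(v[1],v[0]))+174.9)))
E
```

```text
t26.90 pos [0.564  0.0256 0.114 ] yaw 71.06 gap 0.023 F [ 2.4  4.6 -2.8] -> delta [ 4.95 -8.46  4.42] turn 1.153
0.13335393301022214 swing 1.1453746536179907
```

Call:
carry_out(
  deltas=[
    [0,0,1.5,0],
    [0,0,3,0],
    [0,0,4.2,0],
    [0,0,4.2,0],
  ],
)

```text
t: 27.3
tool_pos: [0.565, 0.0253, 0.073]
ee_rot: [0.814, 0.581, 0.001, 0.0]
force: [3.6, 3.7, -1.3]
finger_gap: 0.0225
gripper_force: 40.0
```

Call:
carry_out(
  deltas=[
    [0,0,0,0],
    [0,0,0,0],
    [0,0,0,0],
    [0,0,0,0],
  ],
  claw=0.6,
)

```text
t: 27.7
tool_pos: [0.5633, 0.0244, 0.0721]
ee_rot: [0.814, 0.581, -0.0, -0.0]
force: [0.1, 0.2, -0.2]
finger_gap: 0.0502
gripper_force: 0.0
```

Call:
carry_out(
  deltas=[
    [0,0,-3,0],
    [0,0,-6,0],
    [0,0,-10,0],
    [0,0,-13,0],
    [0,0,-13,0],
  ],
)

```text
t: 28.2
tool_pos: [0.5664, 0.024, 0.2073]
ee_rot: [0.814, 0.581, 0.003, 0.003]
force: [1.0, 0.2, 0.0]
finger_gap: 0.0555
gripper_force: 0.0
```

```bash
python3 - <<'E'
from h import *
to(.492,-.344,.2,0)
E
```

```text
t28.20 pos [0.5664 0.024  0.2073] yaw 71.09 gap 0.055 F [1.  0.2 0. ] -> delta [-37.23   4.88   0.72] turn 1.241
```

Call:
carry_out(
  deltas=[
    [-4.4,0.6,0,0],
    [-8.8,1.2,0,0],
    [-13.2,1.8,0,0],
    [-17.6,2.4,0,0],
    [-22,3,0,0],
  ],
)

```text
t: 28.7
tool_pos: [0.5197, -0.1947, 0.2012]
ee_rot: [0.814, 0.581, -0.0, -0.001]
force: [1.4, -0.6, -0.3]
finger_gap: 0.0554
gripper_force: 0.0
```

Call:
carry_out(
  deltas=[
    [-4,0.5,0,0],
    [-8,1,0,0],
    [-12,1.5,0,0],
    [-15.2,1.9,0,0],
  ],
)

```text
t: 29.1
tool_pos: [0.4882, -0.3452, 0.201]
ee_rot: [0.814, 0.581, -0.0, -0.001]
force: [0.4, -0.8, 0.0]
finger_gap: 0.0562
gripper_force: 0.0
```

Call:
carry_out(
  deltas=[
    [0,0,0,0.145],
    [0,0,0,0.29],
    [0,0,0,0.435],
    [0,0,0,0.58],
    [0,0,0,0.725],
  ],
)

```text
t: 29.6
tool_pos: [0.4889, -0.343, 0.2009]
ee_rot: [0.968, 0.252, -0.001, -0.001]
force: [-0.3, -1.1, 0.0]
finger_gap: 0.0561
gripper_force: 0.0
```

Call:
carry_out(
  deltas=[
    [0,0,0,0.145],
    [0,0,0,0.29],
    [0,0,0,0.435],
    [0,0,0,0.516],
    [0,0,0,0.516],
  ],
)

```text
t: 30.1
tool_pos: [0.489, -0.3429, 0.2011]
ee_rot: [1.0, -0.0, -0.001, -0.001]
force: [-0.4, 0.0, 0.1]
finger_gap: 0.0559
gripper_force: 0.0
```

```bash
python3 - <<'E'
from h import *
to(.492,-.344,.08,0)
im,P,s=look("w7.png",.09,.108,40)
m=(P[...,2]>.094)&(P[...,2]<.106)&(P[...,1]<-.3)&(P[...,1]>-.39)
p=P[m]; print(cv2.minAreaRect((p[:,:2]*1000).astype(np.float32)))
E
```

```text
t30.10 pos [ 0.489  -0.3429  0.2011] yaw -0.06 gap 0.056 F [-0.4  0.   0.1] -> delta [ 0.31  0.12 12.11] turn -0.001
[468. 161.] 20247 [ 493. -559.] r134.0
[256. 177.] 693 [ 491.7 -345.9] r24.9
((491.65679931640625, -346.73388671875), (13.476983070373535, 49.04243087768555), 89.6617660522461)
```

View pics/w7.png

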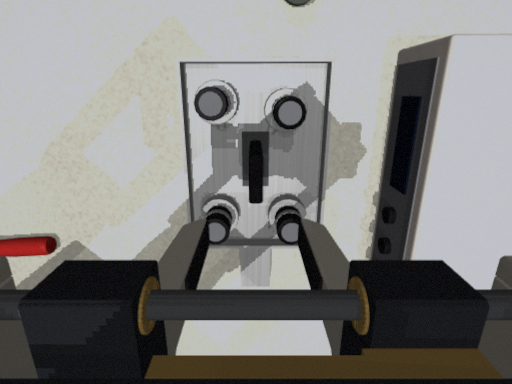

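The handle is at (256,170), centred between four upright couplers, and the box on the right is clear of the gripper. I'll lower and grip.

Call:
carry_out(
  deltas=[
    [0.3,0.2,3.5,0],
    [0.3,0.2,7,0],
    [0.3,0.2,10.5,0],
    [0.3,0.2,12.3,0],
    [0.3,0.2,12.3,0],
  ],
)

```text
t: 30.65
tool_pos: [0.4905, -0.3433, 0.0756]
ee_rot: [1.0, 0.001, -0.003, -0.003]
force: [0.0, -0.5, 0.7]
finger_gap: 0.0556
gripper_force: 0.0
```

Call:
carry_out(
  deltas=[
    [0,0,0,0],
    [0,0,0,0],
  ],
)

```text
t: 30.85
tool_pos: [0.4934, -0.3461, 0.0808]
ee_rot: [1.0, 0.0, 0.001, 0.001]
force: [-0.0, 0.2, 0.4]
finger_gap: 0.0557
gripper_force: 0.0
```

Call:
carry_out(
  deltas=[
    [0,0,0,0],
    [0,0,0,0],
    [0,0,0,0],
    [0,0,0,0],
    [0,0,0,0],
  ],
  claw=0,
  grip_force=60,
)

```text
t: 31.35
tool_pos: [0.4926, -0.3453, 0.0794]
ee_rot: [1.0, -0.0, 0.0, 0.0]
force: [0.4, 0.7, -0.4]
finger_gap: 0.0206
gripper_force: 0.0
```

Call:
carry_out(
  deltas=[
    [0,0,0,0],
    [0,0,0,0],
    [0,0,-0.5,0],
    [0,0,-1.2,0],
    [0,0,-2,0],
  ],
)

```text
t: 31.85
tool_pos: [0.492, -0.3447, 0.0988]
ee_rot: [1.0, -0.0, -0.001, -0.001]
force: [0.4, 0.4, -6.3]
finger_gap: 0.0134
gripper_force: 60.0
```

```bash
python3 - <<'E'
from h import *
to(.492,-.2,.3,0)
E
```

```text
t31.85 pos [ 0.492  -0.3447  0.0988] yaw -0.01 gap 0.013 F [ 0.4  0.4 -6.3] -> delta [ -0.04 -14.5  -20.1 ] turn -0.000
```

Call:
carry_out(
  deltas=[
    [0,0,-2,0],
    [0,0,-4.5,0],
    [0,0,-7.5,0],
    [0,0,-10.5,0],
    [0,0,-13,0],
  ],
)

```text
t: 32.35
tool_pos: [0.4926, -0.3453, 0.2314]
ee_rot: [1.0, -0.0, 0.0, 0.0]
force: [-0.1, 0.3, -7.0]
finger_gap: 0.0135
gripper_force: 60.0
```

Call:
carry_out(
  deltas=[
    [0,-0.5,-2,0],
    [0,-1.5,-3.5,0],
    [0,-3.5,-4.5,0],
    [0,-6,-4.5,0],
    [0,-9,-4.5,0],
  ],
)

```text
t: 32.85
tool_pos: [0.4921, -0.2533, 0.274]
ee_rot: [1.0, -0.0, -0.0, -0.0]
force: [-0.0, 0.3, -7.9]
finger_gap: 0.0136
gripper_force: 60.0
```

Call:
carry_out(
  deltas=[
    [0.3,-3,0,0],
    [0.6,-6,0,0],
    [1,-9,0,0],
    [1.3,-12,0,0],
    [1.6,-15,0,0],
  ],
)

```text
t: 33.35
tool_pos: [0.5075, -0.1023, 0.2737]
ee_rot: [1.0, 0.0, -0.001, -0.001]
force: [1.6, -0.8, -7.2]
finger_gap: 0.0131
gripper_force: 60.0
```

Call:
carry_out(
  deltas=[
    [0.2,-3,0,0],
    [0.5,-5.5,0,-0.04],
    [0.7,-7.5,0,-0.1],
    [0.9,-9,0,-0.18],
    [1,-10,0,-0.28],
  ],
)

```text
t: 33.85
tool_pos: [0.5173, -0.0023, 0.2737]
ee_rot: [0.99, 0.142, -0.001, -0.001]
force: [0.5, 0.5, -6.9]
finger_gap: 0.0135
gripper_force: 60.0
```

Call:
carry_out(
  deltas=[
    [0,0,0,-0.1],
    [0,0,0,-0.2],
    [0,0,0,-0.3],
    [0,0,0,-0.4],
    [0,0,0,-0.5],
  ],
)

```text
t: 34.35
tool_pos: [0.5172, -0.0036, 0.2736]
ee_rot: [0.924, 0.382, -0.001, -0.001]
force: [0.8, -0.3, -6.6]
finger_gap: 0.0136
gripper_force: 60.0
```

Call:
carry_out(
  deltas=[
    [0,0,0,-0.1],
    [0,0,0,-0.2],
    [0,0,0,-0.3],
    [0,0,0,-0.4],
    [0,0,0,-0.5],
  ],
)

```text
t: 34.85
tool_pos: [0.5172, -0.0037, 0.2736]
ee_rot: [0.801, 0.599, -0.001, -0.001]
force: [-0.0, 0.9, -7.5]
finger_gap: 0.0134
gripper_force: 60.0
```

```bash
python3 - <<'E'
from h import *
to(.5345,.2985,.25,95.2)
im,P,s=cloud("scene"); cv2.imwrite("pics/s8.png",im[:,:,::-1])
E
```

```text
t34.85 pos [ 0.5172 -0.0037  0.2736] yaw 73.61 gap 0.013 F [-0.   0.9 -7.5] -> delta [29.48 -6.86  2.39] turn -0.377
```

View pics/s8.png

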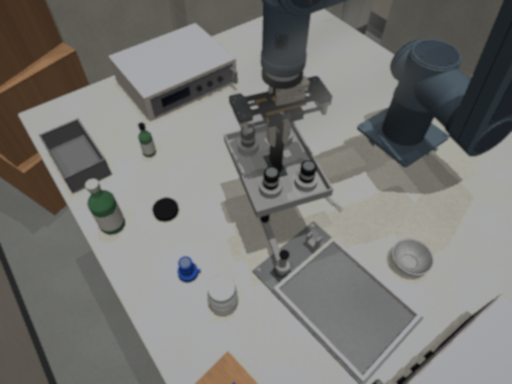

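The tray is carried level and the couplers are upright. The bar is swung aside: knob at (265,215), post at (283,262). Next I'll finish the turn and move over the bay.

Call:
carry_out(
  deltas=[
    [0,0,0,-0.1],
    [0,0,0,-0.2],
    [0,0,0,-0.3],
    [0,0,0,-0.377],
    [1,0.2,0,-0.377],
  ],
)

```text
t: 35.4
tool_pos: [0.5222, 0.0043, 0.2739]
ee_rot: [0.677, 0.736, -0.001, -0.001]
force: [-0.2, 0.8, -6.6]
finger_gap: 0.0134
gripper_force: 60.0
```

Call:
carry_out(
  deltas=[
    [2,0.3,0,0],
    [4.5,0.7,0,0],
    [7.5,1.1,0,0],
    [10.5,1.5,0,0],
    [13.5,2,0,0],
  ],
)

```text
t: 35.9
tool_pos: [0.5309, 0.1425, 0.274]
ee_rot: [0.677, 0.736, -0.0, -0.001]
force: [1.4, -0.3, -6.9]
finger_gap: 0.0134
gripper_force: 60.0
```

Call:
carry_out(
  deltas=[
    [3,0.4,0,0],
    [6,0.9,0,0],
    [9,1.4,0,0],
    [12,1.8,0,0],
    [14,2.1,0,0],
  ],
)

```text
t: 36.4
tool_pos: [0.5393, 0.2848, 0.2736]
ee_rot: [0.677, 0.736, -0.0, -0.001]
force: [-0.1, -0.5, -7.3]
finger_gap: 0.0135
gripper_force: 60.0
```

Call:
carry_out(
  deltas=[
    [1,0.1,0,0],
    [1.3,0.2,1,0],
    [1.3,0.2,3,0],
    [1.3,0.2,5,0],
    [1.3,0.2,6,0],
  ],
)

```text
t: 36.9
tool_pos: [0.5401, 0.2931, 0.2114]
ee_rot: [0.677, 0.736, -0.002, -0.001]
force: [-0.0, 0.4, -7.4]
finger_gap: 0.0138
gripper_force: 60.0
```

Call:
carry_out(
  deltas=[
    [0,0,0,0],
    [0,0,0,0],
  ],
)

```text
t: 37.1
tool_pos: [0.5419, 0.2939, 0.2146]
ee_rot: [0.676, 0.736, 0.0, 0.0]
force: [0.3, 0.5, -5.9]
finger_gap: 0.0134
gripper_force: 60.0
```

```bash
python3 - <<'E'
from h import *
to(.5345,.2985,.0885,95.2)
im,P,s=look("w9.png",.1,.115,40)
im,P,s=cloud("scene"); cv2.imwrite("pics/s9.png",im[:,:,::-1])
# rails height & far corner points seen in top
im,P,s=cloud("top"); cv2.imwrite("pics/t9.png",cv2.resize(im[100:280,60:300,::-1],(720,540)))
E
```

```text
t37.10 pos [0.5419 0.2939 0.2146] yaw 94.86 gap 0.013 F [ 0.3  0.5 -5.9] -> delta [ 0.52 -0.7  12.61] turn -0.006
```

View pics/w9.png

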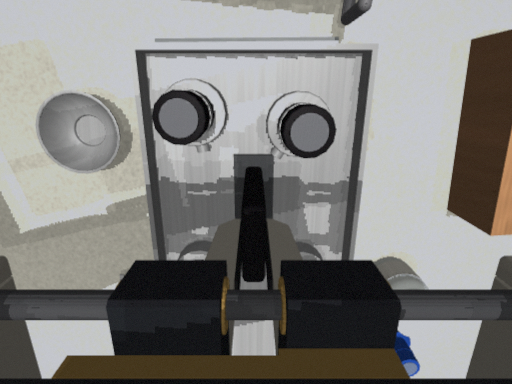

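View pics/s9.png

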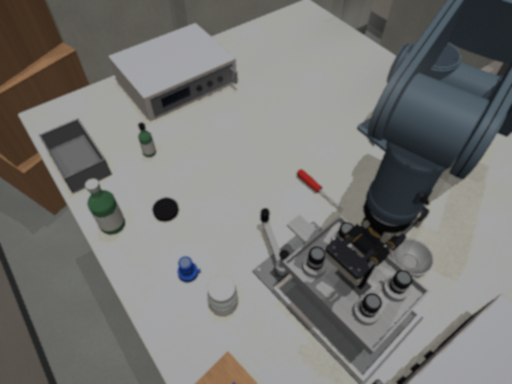

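The tray is over the bay, with the tab at (303,230) on the bar's side and everything upright. I'll correct the offset, lower, and watch the force.

Call:
carry_out(
  deltas=[
    [0.2,-0.3,0,-0.006],
    [0.5,-0.7,1.5,-0.006],
    [0.5,-0.7,4,-0.006],
    [0.5,-0.7,6.5,-0.006],
    [0.5,-0.7,8,-0.006],
  ],
)

```text
t: 37.75
tool_pos: [0.533, 0.2987, 0.1328]
ee_rot: [0.674, 0.739, -0.001, -0.001]
force: [-1.0, -1.0, -7.2]
finger_gap: 0.0132
gripper_force: 60.0
```

Call:
carry_out(
  deltas=[
    [0,0,0,0],
    [0,0,0,0],
    [0,0,0,0],
  ],
)

```text
t: 38.05
tool_pos: [0.5352, 0.2992, 0.136]
ee_rot: [0.674, 0.739, 0.001, 0.001]
force: [-0.2, 0.3, -6.2]
finger_gap: 0.0135
gripper_force: 60.0
```

```bash
python3 - <<'E'
from h import *
to(.5345,.298,.087,95.2)
im,P,s=cloud("wrist"); cv2.imwrite("pics/w10.png",im[:,:,::-1])
im,P,s=cloud("scene"); cv2.imwrite("pics/s10.png",cv2.resize(im[200:384,240:480,::-1],(720,552)))
E
```

```text
t38.05 pos [0.5352 0.2992 0.136 ] yaw 95.28 gap 0.014 F [-0.2  0.3 -6.2] -> delta [-0.12 -0.1   4.9 ] turn 0.001
```

View pics/s10.png

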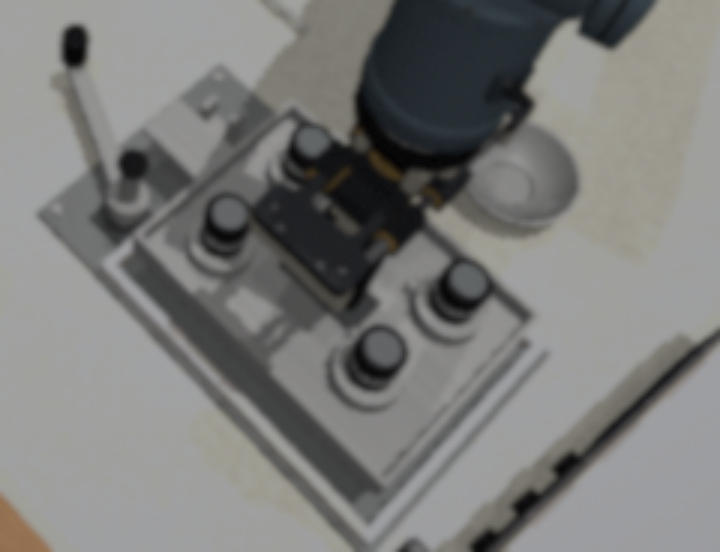

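The tray is centred just above the rails, with the tab at (190,135) inside the post side. I'll lower it the rest of the way.

Call:
carry_out(
  deltas=[
    [-0.1,-0.1,1,0],
    [-0.1,-0.1,2,0],
    [-0.1,-0.1,3,0],
    [-0.1,-0.1,3.6,0],
    [-0.1,-0.1,3.8,0],
  ],
)

```text
t: 38.65
tool_pos: [0.5324, 0.2973, 0.0947]
ee_rot: [0.674, 0.739, -0.001, -0.001]
force: [-0.1, 0.3, -6.9]
finger_gap: 0.0137
gripper_force: 60.0
```

Call:
carry_out(
  deltas=[
    [0,0,0.3,0],
    [0,0,0.6,0],
    [0,0,0.9,0],
    [0,0,1.0,0],
    [0,0,1.0,0],
  ],
)

```text
t: 39.15
tool_pos: [0.5336, 0.2978, 0.0873]
ee_rot: [0.674, 0.739, 0.001, 0.0]
force: [-2.5, -0.7, 0.6]
finger_gap: 0.0137
gripper_force: 60.0
```

Call:
carry_out(
  deltas=[
    [0,0,0,0],
    [0,0,0,0],
  ],
)

```text
t: 39.35
tool_pos: [0.5337, 0.2978, 0.0873]
ee_rot: [0.674, 0.739, 0.001, 0.0]
force: [-2.4, -0.7, 3.5]
finger_gap: 0.0131
gripper_force: 60.0
```

```bash
python3 - <<'E'
from h import *
to(.5345,.298,.087,95.2)
im,P,s=cloud("scene"); cv2.imwrite("pics/s11.png",cv2.resize(im[200:384,240:480,::-1],(720,552)))
E
```

```text
t39.35 pos [0.5337 0.2978 0.0873] yaw 95.28 gap 0.013 F [-2.4 -0.7  3.5] -> delta [0.01 0.08 0.03] turn 0.001
```

Call:
carry_out(
  deltas=[
    [0,0,0,0],
    [0,0,0,0],
    [0,0,0,0],
    [0,0,0,0],
    [0,0,0,0],
  ],
  claw=0.6,
)

```text
t: 39.9
tool_pos: [0.5333, 0.2976, 0.0861]
ee_rot: [0.674, 0.739, -0.0, 0.0]
force: [-0.3, -0.3, 0.7]
finger_gap: 0.0487
gripper_force: 0.0
```

Call:
carry_out(
  deltas=[
    [0,0,-2,0],
    [0,0,-5,0],
    [0,0,-8,0],
    [0,0,-11,0],
    [0,0,-13,0],
  ],
)

```text
t: 40.4
tool_pos: [0.534, 0.2979, 0.2187]
ee_rot: [0.674, 0.739, 0.001, 0.001]
force: [0.4, 0.7, 0.4]
finger_gap: 0.0557
gripper_force: 0.0
```

Call:
carry_out(
  deltas=[
    [-4,0.1,0,0.084],
    [-8.5,0.2,0,0.168],
    [-13,0.3,0,0.252],
    [-17.5,0.4,0,0.336],
    [-22,0.5,0,0.42],
  ],
)

```text
t: 40.9
tool_pos: [0.5584, 0.0774, 0.2163]
ee_rot: [0.814, 0.581, 0.0, 0.0]
force: [0.7, 0.4, -0.1]
finger_gap: 0.0556
gripper_force: 0.0
```

```bash
python3 - <<'E'
from h import *
to(.5635,.0245,.2,71.1)
E
```

```text
t40.90 pos [0.5584 0.0774 0.2163] yaw 71.03 gap 0.056 F [ 0.7  0.4 -0.1] -> delta [-4.84  2.2   1.63] turn -0.001
```

Call:
carry_out(
  deltas=[
    [-3,1.2,0.6,0],
    [-4.8,2.2,1.6,0],
    [-4.8,2.2,1.6,0],
    [-4.8,2.2,1.6,0],
  ],
)

```text
t: 41.3
tool_pos: [0.5637, 0.0265, 0.2001]
ee_rot: [0.813, 0.582, -0.0, -0.0]
force: [0.2, 0.1, 0.2]
finger_gap: 0.0557
gripper_force: 0.0
```

```bash
python3 - <<'E'
from h import *
to(.5635,.0245,.072,71.1)
im,P,s=look("w12.png",.08,.092,40)
im,P,s=look("w12.png",.055,.075,40)
print("top");look("t12.png",.06,.075,30,"top")
E
```

```text
t41.30 pos [0.5637 0.0265 0.2001] yaw 71.13 gap 0.056 F [0.2 0.1 0.2] -> delta [-0.2   0.06 12.81] turn 0.001
[430.  15.] 2151 [759.6 125.6] r29.4
[255. 178.] 410 [564.3  24.6] r11.9
[115.  12.] 945 [493.4 218.6] r17.0
[396.  27.] 880 [751.9 120.8] r31.4
[255.  46.] 54 [605.7 146.6] r8.0
[152.  71.] 181 [502.6 156.1] r8.5
[167.  98.] 108 [505.2 127.8] r8.2
[463. 112.] 943 [789.6  16.3] r17.3
[254. 166.] 87 [565.   28.4] r11.2
top
[401. 101.] 434 [ 870.5 -477.9] r114.9
[146. 114.] 85 [809.7 326.8] r83.2
[244. 123.] 63 [789.8  17.6] r16.8
[ 92. 181.] 37 [596.9 488.1] r27.6
[411. 191.] 44 [ 581.7 -507.7] r36.1
[174. 186.] 53 [580.8 227.9] r17.2
[132. 191.] 72 [562.9 361.7] r17.6
[ 89. 228.] 158 [438. 491.] r126.4
[411. 224.] 90 [ 476.2 -505.4] r63.4
[175. 215.] 68 [492.9 222. ] r16.9
[130. 217.] 62 [481.5 363.5] r17.8
[411. 270.] 96 [ 343.7 -508.5] r63.1
```

View pics/w12.png

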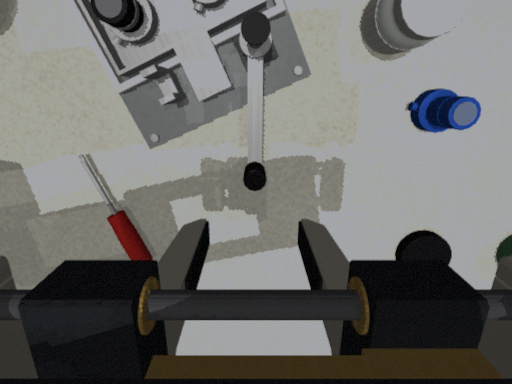

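The tray sits in the bay with its tab at (205,65), and the couplers are upright. The knob is at (255,178). I'll grasp it.

Call:
carry_out(
  deltas=[
    [-0.2,0.1,3,0],
    [-0.2,0.1,6,0],
    [-0.2,0.1,9.5,0],
    [-0.2,0.1,12.7,0],
    [-0.2,0.1,12.7,0],
  ],
)

```text
t: 41.95
tool_pos: [0.5607, 0.026, 0.0695]
ee_rot: [0.813, 0.583, -0.003, -0.003]
force: [-0.6, -0.1, -0.2]
finger_gap: 0.0556
gripper_force: 0.0
```

Call:
carry_out(
  deltas=[
    [0,0,0,0],
    [0,0,0,0],
    [0,0,0,0],
    [0,0,0,0],
    [0,0,0,0],
  ],
  claw=0.1,
  grip_force=40,
)

```text
t: 42.45
tool_pos: [0.5647, 0.0242, 0.0743]
ee_rot: [0.813, 0.582, 0.001, 0.001]
force: [-0.7, 0.0, 3.3]
finger_gap: 0.0229
gripper_force: 40.0
```

Call:
carry_out(
  deltas=[
    [0,0,-1,0],
    [0,0,-2,0],
    [0,0,-3,0],
    [0,0,-4,0],
    [0,0,-4.4,0],
  ],
)

```text
t: 42.95
tool_pos: [0.5647, 0.0242, 0.1188]
ee_rot: [0.813, 0.582, 0.001, 0.001]
force: [0.1, 1.2, -1.8]
finger_gap: 0.0225
gripper_force: 40.0
```

```bash
cat > sw.py <<'E'
from h import *
s=ctrl.observe(); p=np.array([.608,.1515]); v=s["tool_pos"][:2]-p; a=np.arctan2(v[1],v[0])%(2*np.pi)
goal=np.radians(185.3)
print(np.round(s["tool_pos"],4),"F",np.round(s["force"],1),"r %.4f"%np.linalg.norm(v),"swing %.3f"%(a-goal))
M=R.from_quat(s["ee_rot"]).as_matrix()
for t in np.r_[np.arange(-.1,goal-a,-.1),goal-a]:
    w=np.linalg.norm(v)*np.array([np.cos(a+t),np.sin(a+t)])-v
    print(round(-t,3),np.round(M.T@np.array([*w,0])*100,2))
E
python3 sw.py
```

```text
[0.5647 0.0242 0.1188] F [ 0.1  1.2 -1.8] r 0.1345 swing 1.150
0.1 [ 0.07 -1.34 -0.  ]
0.2 [ 0.27 -2.67 -0.  ]
0.3 [ 0.6  -3.97 -0.01]
0.4 [ 1.06 -5.24 -0.01]
0.5 [ 1.65 -6.45 -0.01]
0.6 [ 2.35 -7.59 -0.01]
0.7 [ 3.16 -8.66 -0.01]
0.8 [ 4.08 -9.65 -0.02]
0.9 [  5.09 -10.53  -0.02]
1.0 [  6.18 -11.31  -0.02]
1.1 [  7.35 -11.98  -0.02]
1.15 [  7.96 -12.27  -0.02]
```

Call:
carry_out(
  deltas=[
    [0.07,-1.34,0,0.1],
    [0.27,-2.67,0,0.2],
    [0.6,-3.97,0,0.3],
    [1.06,-5.24,0,0.4],
    [1.65,-6.45,0,0.5],
  ],
)

```text
t: 43.45
tool_pos: [0.5082, 0.0609, 0.1176]
ee_rot: [0.933, 0.361, 0.0, 0.0]
force: [1.7, 2.1, -1.9]
finger_gap: 0.0223
gripper_force: 40.0
```

Call:
carry_out(
  deltas=[
    [0.07,-1.34,0,0.1],
    [0.27,-2.67,0,0.2],
    [0.6,-3.97,0,0.3],
    [1.06,-5.24,0,0.4],
    [1.65,-6.45,0,0.5],
  ],
)

```text
t: 43.95
tool_pos: [0.4766, 0.1196, 0.1175]
ee_rot: [0.993, 0.119, 0.0, 0.0]
force: [0.9, 1.7, -2.5]
finger_gap: 0.0221
gripper_force: 40.0
```

Call:
carry_out(
  deltas=[
    [0.07,-1.34,0,0.1],
    [0.07,-1.34,0,0.1],
    [0.07,-1.34,0,0.1],
  ],
)

```text
t: 44.25
tool_pos: [0.4741, 0.1323, 0.1173]
ee_rot: [0.997, 0.073, -0.0, 0.0]
force: [-1.3, 0.0, -1.3]
finger_gap: 0.0224
gripper_force: 40.0
```

```bash
python3 sw.py; python3 -c "
from h import *
to(.474,.1395,.073,5.3)"
```

```text
[0.4741 0.1323 0.1173] F [-1.3  0.  -1.3] r 0.1353 swing 0.050
0.05 [ 0.02 -0.67 -0.  ]
t44.25 pos [0.4741 0.1323 0.1173] yaw 8.39 gap 0.022 F [-1.3  0.  -1.3] -> delta [ 0.1  -0.71  4.43] turn 0.054
```

Call:
carry_out(
  deltas=[
    [0.05,-0.35,0,0.027],
    [0.05,-0.72,0,0.054],
    [0.05,-0.72,0,0.054],
  ],
)

```text
t: 44.55
tool_pos: [0.4732, 0.1393, 0.117]
ee_rot: [0.999, 0.045, -0.001, 0.0]
force: [-1.8, 0.2, -1.4]
finger_gap: 0.0225
gripper_force: 40.0
```

Call:
carry_out(
  deltas=[
    [0,0,0.5,0],
    [0,0,1,0],
    [0,0,1.5,0],
    [0,0,2,0],
    [0,0,2,0],
  ],
)

```text
t: 45.05
tool_pos: [0.4732, 0.1395, 0.0963]
ee_rot: [0.999, 0.044, -0.001, 0.0]
force: [-3.5, -0.8, -2.0]
finger_gap: 0.0226
gripper_force: 40.0
```

```bash
python3 sw.py
```

```text
[0.4732 0.1395 0.0963] F [-3.5 -0.8 -2. ] r 0.1353 swing -0.004
-0.004 [0.   0.05 0.  ]
```

Call:
carry_out(
  deltas=[
    [0.05,0,0.6,0],
    [0.05,0,1.2,0],
    [0.05,0,1.8,0],
    [0.05,0,2.2,0],
    [0.05,0,2.2,0],
  ],
)

```text
t: 45.55
tool_pos: [0.4733, 0.1397, 0.0747]
ee_rot: [0.999, 0.045, -0.001, 0.0]
force: [-4.8, 0.2, -2.8]
finger_gap: 0.0223
gripper_force: 40.0
```

Call:
carry_out(
  deltas=[
    [0,0,0,0],
    [0,0,0,0],
    [0,0,0,0],
    [0,0,0,0],
    [0,0,0,0],
  ],
  claw=0.6,
)

```text
t: 46.05
tool_pos: [0.4749, 0.1398, 0.0756]
ee_rot: [0.999, 0.044, 0.001, -0.0]
force: [-1.2, 0.0, -0.6]
finger_gap: 0.0547
gripper_force: 0.0
```

Call:
carry_out(
  deltas=[
    [0,0,-3,0],
    [0,0,-6,0],
    [0,0,-9,0],
    [0,0,-12,0],
    [0,0,-12,0],
  ],
)

```text
t: 46.55
tool_pos: [0.4772, 0.14, 0.1996]
ee_rot: [0.999, 0.044, 0.004, -0.0]
force: [0.0, 0.9, 0.1]
finger_gap: 0.0556
gripper_force: 0.0
```

Call:
carry_out(
  deltas=[
    [0,0,0,0],
    [0,0,0,0],
  ],
)

```text
t: 46.75
tool_pos: [0.4735, 0.1397, 0.1941]
ee_rot: [0.999, 0.044, -0.001, 0.0]
force: [0.3, -0.1, 0.1]
finger_gap: 0.0558
gripper_force: 0.0
```

```bash
python3 - <<'E'
from h import *
im,P,s=look("w13.png",.08,.1,40)
p=P[(abs(P[...,0]-.474)<.01)&(abs(P[...,1]-.14)<.01)&(P[...,2]>.07)]; print("knob top",np.median(p,0))
im,P,s=look("w13.png",.102,.115,40); to(.4,0,.2,5)
E
```

```text
[114. 103.] 162 [535.5 274.5] r7.2
[254. 178.] 433 [474.2 138.3] r11.8
knob top [0.47498224 0.13948287 0.08524413]
[252.  22.] 848 [608.  151.5] r12.1
[ 78. 104.] 1005 [534.8 294.4] r25.0
t46.85 pos [0.4734 0.1397 0.1938] yaw 5.08 gap 0.056 F [-0.8 -0.3  0.5] -> delta [-8.55 13.26 -0.59] turn 0.001
```

View pics/w13.png

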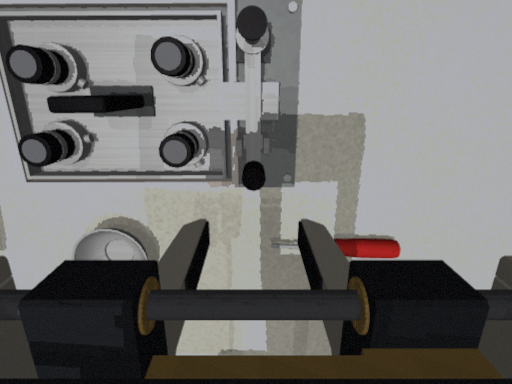

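The tray is home with four couplers upright. The bar lies over the tab in its notch (knob at (254,176)), and the knob top is back at 85 mm, so the bar is down. The gripper is clear, so I'll hand in.

```bash
python3 -c "
from plant import ctrl
print(ctrl.hand_in())"
```

```text
the job is handed in; nothing more can be done
None
```

I handed the job in at about 47 s; the hand-in returned no verdict, but in the last views all four couplers stood in the tray, the tray sat home in the dock with its tab on the bar's side, and the drop bar was down in its notch.

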